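# Top up the walnut bowl with the scoop

### The job

The walnut bowl for the cheese board is empty: take the scoop from its rest, scoop walnuts out of the wooden bin and tip at least four into the porcelain bowl. Do it all with the scoop, never touching the walnuts with the fingers, spill none (the others stay in the bin), leave the bowl where it stands, do not knock over the pepper mill or the tealight glass, and finally lay the scoop flat on its rest again.

Things in the scene. Friction and masses are not known exactly. Their poses are not given: they have to be found in the camera images.
- scoop: steel scoop, 0.16 kg. Flat pan 90 mm long (x), 75 wide (y) at the back and 90 at the mouth, floor 2.5 thick, open front edge (+x) 1 thick; sides rise from 6 at the front to 38 at the closed back (-x). Wooden handle, 15 wide (y) x 20 x 98 long, rises backwards from the back wall at 50 degrees. Origin: centre of the underside, z up. Lies on its rest, handle towards the robot
- scoop_grip (a point): point on the centre line of the scoop's handle, 36 mm below the handle's upper end, at (-85, 0, 75) mm in the scoop's frame: the place to grip, across y
- scoop_lip (a point): middle of the open front edge of the scoop, underside, at (45, 0, 0) mm in the scoop's frame
- scoop_in (a point): middle of the space inside the scoop's pan, at (-2, 0, 18) mm in the scoop's frame
- nut_bin: open wooden bin, fixed, 207 mm long (x), 120 wide (y), inside 191 x 104, floor 6 thick. Front wall (-x, roughly towards the robot) low, 22 high; side walls rise from 25 at the front to 78 at x = +40 and beyond; back wall (+x) 72 high. Origin: centre of the underside, z up. Stands left or right of the scoop rest, the bowl on the other side
- nut_bowl: round white porcelain bowl, empty, loose, 0.45 kg, rim 160 mm across and 60 mm high, wall 5 mm, foot 72 mm across. Origin: centre of its underside. It stands on the other side of the scoop rest
- bowl_mid (a point): point on the axis of the porcelain bowl, 35 mm above the table
- scoop_rest: shallow white porcelain dish on which the scoop lies, 148 (x) x 132 (y) mm, fixed, floor 4 mm thick, rim 9 mm high and 5 mm wide. Origin: centre of its underside
- walnut_0: walnut in its shell, 30 mm long (x), 26 mm thick, 14 g, one of eight in the bin. Origin: its centre
- walnut_1: walnut like walnut_0
- walnut_2: walnut like walnut_0
- walnut_3: walnut like walnut_0
- walnut_4: walnut like walnut_0
- walnut_5: walnut like walnut_0
- walnut_6: walnut like walnut_0
- walnut_7: walnut like walnut_0
- pepper_mill: dark wooden pepper mill, 53 mm across, 155 mm high, loose, behind the scoop rest. Origin: centre of its underside
- tealight_b: thick glass tealight holder, 60 mm across, 64 mm high, loose, behind the scoop rest. Origin: centre of its underside

How it is judged:
On the way:
1. the scoop has been lifted clear of the bin with at least one walnut in it (height (world z) of scoop above 0.085 m and distance between any of walnut_0, walnut_1, walnut_2, walnut_3, walnut_4, walnut_5, walnut_6, walnut_7 and scoop_in below 0.055 m), for 0.2 s.
At the end, for the whole second after the job is handed in: At least four walnuts lie in the porcelain bowl (their centres within 66 mm of bowl_mid), every other walnut lies inside the wooden bin, and the scoop lies flat (within 0.06 rad) on its rest, its origin within 35 mm of the middle of the rest, at rest ((distance between each of walnut_4, walnut_5, walnut_6, walnut_7 and bowl_mid below 0.066 m or (distance between any of walnut_0, walnut_1, walnut_2, walnut_3 and bowl_mid below 0.066 m and (distance between each of walnut_4, walnut_5, walnut_6 and bowl_mid below 0.066 m or distance between each of walnut_4, walnut_5, walnut_7 and bowl_mid below 0.066 m or distance between each of walnut_4, walnut_6, walnut_7 and bowl_mid below 0.066 m or distance between each of walnut_5, walnut_6, walnut_7 and bowl_mid below 0.066 m)) or ((distance between each of walnut_0, walnut_1 and bowl_mid below 0.066 m or distance between each of walnut_0, walnut_2 and bowl_mid below 0.066 m or distance between each of walnut_0, walnut_3 and bowl_mid below 0.066 m or distance between each of walnut_1, walnut_2 and bowl_mid below 0.066 m or distance between each of walnut_1, walnut_3 and bowl_mid below 0.066 m or distance between each of walnut_2, walnut_3 and bowl_mid below 0.066 m) and (distance between each of walnut_4, walnut_5 and bowl_mid below 0.066 m or distance between each of walnut_4, walnut_6 and bowl_mid below 0.066 m or distance between each of walnut_4, walnut_7 and bowl_mid below 0.066 m or distance between each of walnut_5, walnut_6 and bowl_mid below 0.066 m or distance between each of walnut_5, walnut_7 and bowl_mid below 0.066 m or distance between each of walnut_6, walnut_7 and bowl_mid below 0.066 m)) or ((distance between each of walnut_0, walnut_1, walnut_2 and bowl_mid below 0.066 m or distance between each of walnut_0, walnut_1, walnut_3 and bowl_mid below 0.066 m or distance between each of walnut_0, walnut_2, walnut_3 and bowl_mid below 0.066 m or distance between each of walnut_1, walnut_2, walnut_3 and bowl_mid below 0.066 m) and distance between any of walnut_4, walnut_5, walnut_6, walnut_7 and bowl_mid below 0.066 m) or distance between each of walnut_0, walnut_1, walnut_2, walnut_3 and bowl_mid below 0.066 m) and (distance between walnut_0 and bowl_mid below 0.066 m or (x of walnut_0 in the frame of nut_bin between -0.098 and 0.098 m and y of walnut_0 in the frame of nut_bin between -0.054 and 0.054 m and z of walnut_0 in the frame of nut_bin below 0.075 m)) and (distance between walnut_1 and bowl_mid below 0.066 m or (x of walnut_1 in the frame of nut_bin between -0.098 and 0.098 m and y of walnut_1 in the frame of nut_bin between -0.054 and 0.054 m and z of walnut_1 in the frame of nut_bin below 0.075 m)) and (distance between walnut_2 and bowl_mid below 0.066 m or (x of walnut_2 in the frame of nut_bin between -0.098 and 0.098 m and y of walnut_2 in the frame of nut_bin between -0.054 and 0.054 m and z of walnut_2 in the frame of nut_bin below 0.075 m)) and (distance between walnut_3 and bowl_mid below 0.066 m or (x of walnut_3 in the frame of nut_bin between -0.098 and 0.098 m and y of walnut_3 in the frame of nut_bin between -0.054 and 0.054 m and z of walnut_3 in the frame of nut_bin below 0.075 m)) and (distance between walnut_4 and bowl_mid below 0.066 m or (x of walnut_4 in the frame of nut_bin between -0.098 and 0.098 m and y of walnut_4 in the frame of nut_bin between -0.054 and 0.054 m and z of walnut_4 in the frame of nut_bin below 0.075 m)) and (distance between walnut_5 and bowl_mid below 0.066 m or (x of walnut_5 in the frame of nut_bin between -0.098 and 0.098 m and y of walnut_5 in the frame of nut_bin between -0.054 and 0.054 m and z of walnut_5 in the frame of nut_bin below 0.075 m)) and (distance between walnut_6 and bowl_mid below 0.066 m or (x of walnut_6 in the frame of nut_bin between -0.098 and 0.098 m and y of walnut_6 in the frame of nut_bin between -0.054 and 0.054 m and z of walnut_6 in the frame of nut_bin below 0.075 m)) and (distance between walnut_7 and bowl_mid below 0.066 m or (x of walnut_7 in the frame of nut_bin between -0.098 and 0.098 m and y of walnut_7 in the frame of nut_bin between -0.054 and 0.054 m and z of walnut_7 in the frame of nut_bin below 0.075 m)) and horizontal distance between scoop and scoop_rest below 0.035 m and angle between scoop's own z axis and vertical below 0.06 rad and height (world z) of scoop below 0.012 m and linear speed of scoop below 0.02 m/s); the robot touches nothing.
It fails at once if a finger touches a walnut (contact force between the fingers and walnut_0 above 0.5 N or contact force between the fingers and walnut_1 above 0.5 N or contact force between the fingers and walnut_2 above 0.5 N or contact force between the fingers and walnut_3 above 0.5 N or contact force between the fingers and walnut_4 above 0.5 N or contact force between the fingers and walnut_5 above 0.5 N or contact force between the fingers and walnut_6 above 0.5 N or contact force between the fingers and walnut_7 above 0.5 N).
It fails at once if the bowl is shifted by more than 50 mm or tipped (distance of nut_bowl from where it was at the start of the episode above 0.05 m or angle between nut_bowl's own z axis and vertical above 0.3 rad).
It fails at once if the pepper mill or the tealight glass is knocked over (angle between any of pepper_mill, tealight_b's own z axis and vertical above 0.4 rad).
It also fails if it takes over 67 s, if anything falls off the work surface, if the arm or the gripper's body presses on something with over 40 N, if the wrist force passes 120 N, or if a joint passes its speed limit or range.

### The arm

A 6-joint arm with a two-finger parallel gripper is mounted at the origin on a cart in front of the work surface, level with it; the furniture and walls round the work are solid. World frame = base frame: x ahead of the robot, y to its left, z up, the work surface at z = 0. Lengths are in m, angles in rad, forces in N, time in s.
With the tool pointing down it reaches from about 0.3 to 0.85 m from the base axis. Payload 4.2 kg.
Tool frame: the origin (TCP) lies on the front face of the gripper's body, between the roots of the fingers; the fingertips stand 78 mm ahead of it and the grasp point (between the pads) lies 60 mm ahead of it; z points along the fingers, y is the line along which they close (so a half turn about z gives the same grasp; the last joint's range is limited). The gripper opens to 91 mm and grips with 3 to 60 N. Pads are 32 mm wide; open, the fingers measure 118 mm over their backs; the gripper's body (76 mm by 178 mm) begins 60 mm behind the grasp point.
Start: joints at [-1.354, 0.32, 1.565, -0, 1.257, -0.02], TCP at [0.135, -0.559, 0.292] pointing down, gripper open.
Joint ranges: [-3.11, 3.11], [-0.84, 2.01], [0.21, 2.61], [-1.34, 4.49], [0.05, 2.63], [-2.56, 2.56]. Speed limits (rad/s): [2.57, 2.57, 3.14, 3.14, 3.14, 3.14].

### API

Orientations are given as a unit quaternion [x, y, z, w].
In Python, from workcell import env gives the robot as it stands.
- The arm moves only by the shell command python3 -m handwheel 'ROWS' [FORCE]. ROWS is JSON, a list of rows, each an object of numbers: "claw": the opening, from 0 (shut) to 1 (fully open); "dx", "dy", "dz": the shift along the tool's x, y, z in cm; "turn": the turn about the tool's z in rad. In form: [{"claw": .., "dx": .., "dy": .., "dz": .., "turn": ..}, ...]. A call has 1 to 12 rows; each row is the pose to reach, as a shift and turn from the pose commanded when the call began, along the tool's axes at that moment; what a row does not reach only later rows make up. A row lasts 1/8 s, in which the tool goes at most 62.5 mm and 10.7 degrees, less where a joint would pass 70% of its speed; a pose out of reach is approached as far as the arm can. A call with a gripper value outside its range is refused whole. The fingers move at their own pace and stop on an object; FORCE is the grip in N (left out, the last holds). Time passes only in rows, so rows that repeat a pose let the fingers close. It gives the time, the measured TCP pose, the force, the opening and the grip force at its end, in the units of the state.
- env.get_obs(): the state, without advancing time (a new reading comes with each control period).
- env.read_camera(name): name is "scene" or "side" or "wrist"; returns the picture (400x640x3 uint8, red, green, blue); there is no depth.
- env.camera_info(name): a dict with "mtx" (3x3 intrinsics, pixels), "xyz" and "rotation" of the camera in the world; the wrist camera has in their place "T_tool_cam" (4x4, takes a point from camera to tool coordinates, whose origin is the TCP and whose axes are the flange's). Camera axes: x right, y down, z forward; pixel columns grow to the right and rows downward; lengths in m; the calibration is good to about 2 mm. A picture is of the moment at which its call begins: read the wrist's pose just before it. camera_info takes no time and is no camera call.
- env.close_job(): hands the job in; it is judged then, once.
The state is a dict: "clock": time; "qpos": joint angles; "dq": joint speeds; "joint_efforts": joint torques, N m; "tool_pos": TCP position; "tool_rot": TCP orientation; "ft_force": force on the tool from outside, world axes, zero at the start; "torque": the same for the moment, N m; "opening": finger opening in m; "finger_force": force on a finger pad.
Only numpy, scipy, OpenCV 4.12 (cv2) and the standard library are available. Lean on these libraries where they do the work, as an engineer would, in place of code of your own. Each camera call takes 0.05 s, during which the arm holds its last target. There are 200 camera calls.

## Working session

There is one attempt and no reset: what is moved stays moved. The work goes in short steps, Python scripts to look and compute and a shell command to move; the robot and the scene stay as the last step left them, time stands still between calls to the robot, and variables do not carry over. Pictures are saved under pics/ and viewed, at most 10 in all, crops included, and the job is handed in when it is done.

```bash
mkdir -p pics; ls; python3 - <<'E'
from workcell import env
import cv2, numpy as np
o=env.get_obs(); print(o['clock'],o['tool_pos'],o['tool_rot'],o['opening'])
for n in ("scene","side"):
    cv2.imwrite(f"pics/{n}0.png",env.read_camera(n)[:,:,::-1]); i=env.camera_info(n); print(n,{k:np.round(v,4).tolist() for k,v in i.items()})
print(env.camera_info("wrist"))
E
```

```text
pics
0.0 [ 0.13479135 -0.55858618  0.29144903] [ 9.92998271e-01  1.18125637e-01 -1.10606403e-04 -8.69769277e-04] 0.09134972765868296
scene {'mtx': [[466.4605, 0.0, 328.7145], [0.0, 466.4605, 203.1832], [0.0, 0.0, 1.0]], 'xyz': [-0.2519, 0.4569, 0.7316], 'rotation': [-0.4378, 0.7651, -0.4047, 0.2431]}
side {'mtx': [[488.9447, 0.0, 320.827], [0.0, 488.9447, 198.6449], [0.0, 0.0, 1.0]], 'xyz': [0.2682, -0.8535, 0.6594], 'rotation': [0.8569, -0.1563, 0.0834, -0.4841]}
{'mtx': array([[284.21693827,   0.        , 324.37036258],
       [  0.        , 284.21693827, 198.63997449],
       [  0.        ,   0.        ,   1.        ]]), 'T_tool_cam': array([[ 4.42169269e-04, -9.68200124e-01, -2.50176587e-01,
         7.15939200e-02],
       [ 9.99999851e-01,  3.47822788e-04,  4.21330939e-04,
         3.31007214e-04],
       [-3.20915549e-04, -2.50176736e-01,  9.68200133e-01,
        -9.33443656e-02],
       [ 0.00000000e+00,  0.00000000e+00,  0.00000000e+00,
         1.00000000e+00]])}
```

View pics/scene0.png

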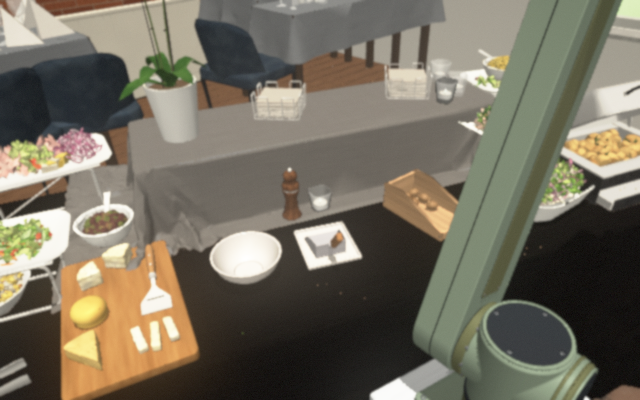

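View pics/side0.png

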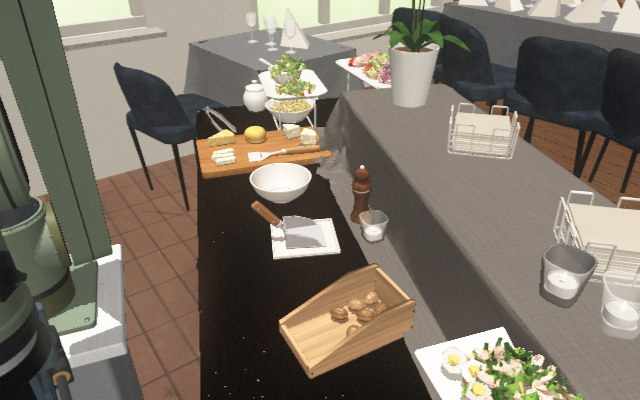

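The scene view shows the bowl at (246,257), the rest at (327,246), and the bin at (422,203) partly behind the arm. The mill is at (290,195) and the tealight at (320,197). The side view shows the bowl at (281,183), the rest corners at about (271,235), (333,220), (340,253) and (274,258), the handle at (266,213), and the bin with its nuts near (358,312).

```bash
cat > h.py <<'E'
from workcell import env
import cv2, numpy as np
from scipy.spatial.transform import Rotation as R
def cam(n):
    i=env.camera_info(n)
    if n=="wrist":
        o=env.get_obs(); T=np.eye(4); T[:3,:3]=R.from_quat(o['tool_rot']).as_matrix(); T[:3,3]=o['tool_pos']
        T=T@i['T_tool_cam']; return i['mtx'],T[:3,:3],T[:3,3]
    return i['mtx'],R.from_quat(i['rotation']).as_matrix() if np.size(i['rotation'])==4 else np.array(i['rotation']),np.array(i['xyz'])
def ray(c,p):
    K,Rm,t=c; d=Rm@np.linalg.inv(K)@np.array([p[0],p[1],1.]); return t,d/np.linalg.norm(d)
def onz(c,p,z):
    t,d=ray(c,p); return t+d*(z-t[2])/d[2]
def tri(c1,p1,c2,p2):
    a,d=ray(c1,p1);b,e=ray(c2,p2); s=np.linalg.lstsq(np.c_[d,-e],b-a,rcond=None)[0]
    x,y=a+s[0]*d,b+s[1]*e; return (x+y)/2,np.linalg.norm(x-y)
def px(c,X):
    K,Rm,t=c; q=K@(Rm.T@(np.asarray(X)-t)); return q[:2]/q[2]
E
python3 - <<'E'
from h import *
np.set_printoptions(precision=3,suppress=True)
s=cam("side");c=cam("scene")
print("rest side",[onz(s,p,.009) for p in [(271,235),(333,220),(340,253),(274,258)]])
print("rest scene",[onz(c,p,.009) for p in [(293,228),(349,222),(362,254),(306,269)]])
print("bowl tri",tri(s,(281,175),c,(246,247)))
print("bin front top L,R z.025", onz(s,(281,322),.025),onz(s,(314,372),.0))
print("bin back top R,L",onz(s,(414,310),.072),onz(s,(375,267),.075))
print("mill top",tri(s,(362,168),c,(290,169)),"tea",tri(s,(374,216),c,(320,187)))
print("handle end",tri(s,(255,205),c,(341,233)))
E
python3 - <<'E'
import cv2
im=cv2.imread('pics/side0.png'); a=cv2.resize(im[150:380,230:430],None,fx=2.6,fy=2.6,interpolation=cv2.INTER_CUBIC)
cv2.imwrite('pics/sidecrop.png',a); print(a.shape)
E
```

```text
rest side [array([0.475, 0.047, 0.009]), array([0.631, 0.053, 0.009]), array([ 0.597, -0.072,  0.009]), array([ 0.459, -0.038,  0.009])]
rest scene [array([0.643, 0.064, 0.009]), array([ 0.59 , -0.074,  0.009]), array([ 0.463, -0.032,  0.009]), array([0.485, 0.108, 0.009])]
bowl tri (array([0.555, 0.219, 0.067]), np.float64(0.00833041512285967))
bin front top L,R z.025 [ 0.416 -0.239  0.025] [ 0.441 -0.341 -0.   ]
bin back top R,L [ 0.622 -0.337  0.072] [ 0.609 -0.215  0.075]
mill top (array([0.695, 0.036, 0.148]), np.float64(0.005231167896816326)) tea (array([ 0.69 , -0.046,  0.07 ]), np.float64(0.006196988071134557))
handle end (array([0.445, 0.035, 0.107]), np.float64(0.006937610886469104))
(598, 520, 3)
```

View pics/sidecrop.png

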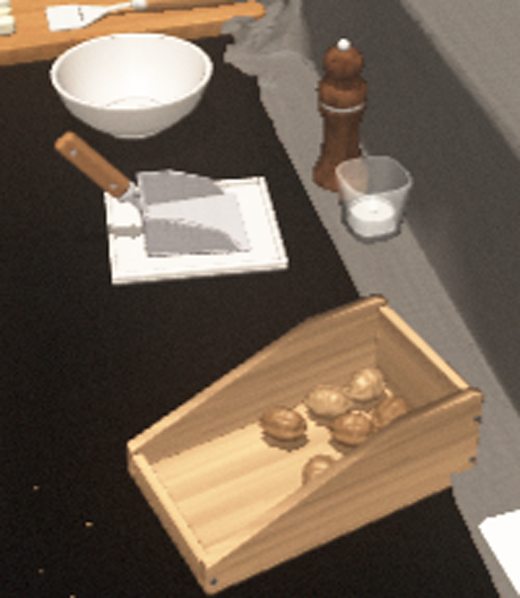

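The crop shows the scoop flat on the rest with its handle to the upper left. The bin nuts are mostly in the back half, at crop pixels (283,423), (328,400), (367,384), (352,429), (392,410) and (322,468). I'll move the wrist camera over the middle next.

```bash
cat >> h.py <<'E'
def go(pos,yaw,y0=None):
    "shift (cm, tool axes) and turn from the present pose to TCP pos with tool x at world yaw"
    o=env.get_obs(); M=R.from_quat(o['tool_rot']).as_matrix()
    d=M.T@(np.array(pos)-o['tool_pos'])*100; t=np.arctan2(M[1,0],M[0,0])-yaw
    print("t=%.2f"%o['clock'],"shift cm",np.round(d,2),"turn",round((t+np.pi)%(2*np.pi)-np.pi,3))
E
python3 - <<'E'
from h import *
np.set_printoptions(precision=3,suppress=True)
s=cam("side")
f=lambda u,v,z:onz(s,(230+u/2.6,150+v/2.6),z)
print("rest",*[f(u,v,.009)[:2] for u,v in[(107,190),(265,177),(287,267),(113,284)]])
print("bin",f(129,450,.025),f(212,572,.022),f(384,300,.078),f(482,395,.072))
print("nuts",*[f(u,v,.019)[:2] for u,v in [(283,423),(328,400),(367,384),(352,429),(392,410),(322,468)]])
go((.46,-.10,.36),0.0)
E
```

```text
rest [0.489 0.094] [0.632 0.062] [ 0.599 -0.072] [ 0.457 -0.041]
bin [ 0.413 -0.24   0.025] [ 0.433 -0.354  0.022] [ 0.614 -0.215  0.078] [ 0.634 -0.321  0.072]
nuts [ 0.523 -0.248] [ 0.562 -0.238] [ 0.595 -0.233] [ 0.566 -0.271] [ 0.6   -0.264] [ 0.531 -0.297]
t=0.10 shift cm [ 42.37 -36.97  -6.79] turn 0.237
```

```bash
python3 -m handwheel '[{"claw":1,"dx":42,"dy":-37,"dz":-7,"turn":0.24},{"claw":1,"dx":42,"dy":-37,"dz":-7,"turn":0.24},{"claw":1,"dx":42,"dy":-37,"dz":-7,"turn":0.24},{"claw":1,"dx":42,"dy":-37,"dz":-7,"turn":0.24},{"claw":1,"dx":42,"dy":-37,"dz":-7,"turn":0.24},{"claw":1,"dx":42,"dy":-37,"dz":-7,"turn":0.24},{"claw":1,"dx":42,"dy":-37,"dz":-7,"turn":0.24},{"claw":1,"dx":42,"dy":-37,"dz":-7,"turn":0.24},{"claw":1,"dx":42,"dy":-37,"dz":-7,"turn":0.24},{"claw":1,"dx":42,"dy":-37,"dz":-7,"turn":0.24},{"claw":1,"dx":42,"dy":-37,"dz":-7,"turn":0.24}]' 20 && python3 - <<'E'
from h import *
np.set_printoptions(precision=4,suppress=True)
o=env.get_obs();print(o['clock'],o['tool_pos'],o['tool_rot'],np.abs(o['dq']).max())
c=cam("wrist"); np.savez("w1.npz",K=c[0],R=c[1],t=c[2])
im=env.read_camera("wrist")[:,:,::-1]; cv2.imwrite("pics/w1.png",im)
E
```

```text
clock: 1.48
tool_pos: [0.456, -0.1008, 0.3617]
tool_rot: [1.0, -0.001, -0.001, 0.0]
ft_force: [-0.2, -0.5, -0.1]
opening: 0.0914
finger_force: 0.0
1.475 [ 0.456  -0.1008  0.3617] [ 1.     -0.0011 -0.0008  0.0002] 0.036686720563318995
```

View pics/w1.png

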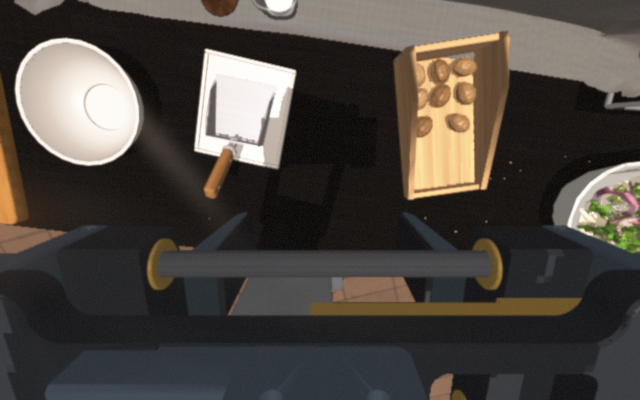

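The wrist view shows the bowl ellipse centred near (80,101), the rest at (245,107), the scoop handle from (235,148) to (211,193), and the bin at (450,115) with all eight nuts in its back two thirds. A zoom will give better pixel positions.

```bash
python3 - <<'E'
import cv2
im=cv2.imread('pics/w1.png'); cv2.imwrite('pics/w1c.png',cv2.resize(im[25:210,190:520],None,fx=2.4,fy=2.4,interpolation=cv2.INTER_CUBIC))
E
```

```text
(no output)
```

View pics/w1c.png

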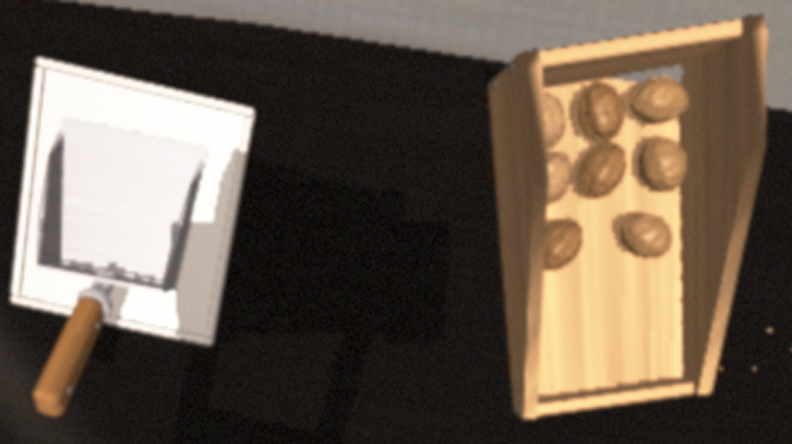

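```bash
cat > m.py <<'E'
from h import *
from scipy.optimize import least_squares
np.set_printoptions(precision=4,suppress=True)
d=np.load("w1.npz");w=(d['K'],d['R'],d['t']);s=cam("side")
W=lambda u,v:(190+u/2.4,25+v/2.4)
S=lambda u,v:(230+u/2.6,150+v/2.6)
def fit(obs,z,x0):
    def X(p,q): c,n=np.cos(p[2]),np.sin(p[2]); return [p[0]+c*q[0]-n*q[1],p[1]+n*q[0]+c*q[1],z+q[2]]
    f=lambda p:np.concatenate([px(c,X(p,q))-u for c,u,q in obs])
    r=least_squares(f,x0,loss='soft_l1'); print(r.x,"res px",r.fun.round(1)); return r.x
print("rest");fit([(w,W(*u),q) for u,q in zip([(38,58),(254,107),(213,345),(12,300)],[(.074,.066,.009),(.074,-.066,.009),(-.074,-.066,.009),(-.074,.066,.009)])]
 +[(s,S(*u),q) for u,q in zip([(107,190),(265,177),(287,267),(113,284)],[(-.074,.066,.009),(.074,.066,.009),(.074,-.066,.009),(-.074,-.066,.009)])],0,[.54,0,-.2])
print("bin");fit([(w,W(525,418),(-.1035,.06,.024)),(w,W(710,394),(-.1035,-.06,.024)),(w,W(762,16),(.1035,-.06,.076)),(w,W(536,50),(.1035,.052,.076)),
 (s,S(129,450),(-.1035,.06,.024)),(s,S(212,570),(-.1035,-.06,.024)),(s,S(384,298),(.1035,.06,.076)),(s,S(482,395),(.1035,-.06,.076))],0,[.53,-.28,.15])
print("scoop");fit([(w,W(65,118),(.045,.044,.004)),(w,W(207,152),(.045,-.044,.004)),(w,W(50,402),(-.108,0,.103)),(w,W(99,290),(-.05,0,.034)),(s,S(64,143),(-.108,0,.103))],.004,[.54,0,-.2])
a=tri(w,W(50,402),s,S(64,143));print("handle end",a)
print("handle base",tri(w,W(98,292),s,S(128,188)))
print("nuts",*[onz(w,W(u,v),.019)[:2] for u,v in [(552,118),(601,110),(659,100),(556,175),(601,168),(661,163),(560,243),(643,234)]])
e=cv2.fitEllipse(np.array([(18,85),(30,50),(62,39),(105,55),(135,90),(140,125),(120,158),(85,162),(45,138)],np.float32));print(e)
print("bowl w@.06",onz(w,e[0],.06),"tri",tri(w,e[0],s,(281,178)))
E
python3 m.py
```

```text
rest
[ 0.5468  0.0189 -0.2187] res px [ 0.1 -0.8  1.1  0.4  0.2  0.3  0.2  0.9 -0.6 -1.2 -0.1 -1.3  0.8 -3.2
  0.2 -3.6]
bin
[ 0.5248 -0.2774  0.1505] res px [ 0.1  0.7  0.2 -0.6  0.8 -0.9  1.2  0.6 -0.8 -2.2 -1.1 -0.4 -1.1 -2.9
  1.2 -2. ]
scoop
[ 0.5474  0.0211 -0.2016] res px [-0.2 -0.6  0.3 -2.  -0.5  3.1  1.6  0.1 -1.  -2.8]
handle end (array([0.4436, 0.0453, 0.0981]), np.float64(0.00032228944390489664))
handle base (array([0.4956, 0.032 , 0.048 ]), np.float64(0.005297024735884366))
nuts [ 0.5972 -0.2376] [ 0.6016 -0.2662] [ 0.607  -0.2998] [ 0.5652 -0.2426] [ 0.5692 -0.2695] [ 0.572  -0.3053] [ 0.5254 -0.2485] [ 0.5306 -0.2993]
((79.67527770996094, 100.76891326904297), (102.9075927734375, 141.4670867919922), 135.92071533203125)
bowl w@.06 [0.5589 0.2209 0.06  ] tri (array([0.5584, 0.234 , 0.0453]), np.float64(0.003909315941012606))
```

```bash
python3 - <<'E'
from h import *
go((.4641,.0388,.139),-.212)
E
```

```text
t=1.52 shift cm [  0.82 -14.03  22.27] turn 0.208
```

```bash
python3 -m handwheel '[{"claw":1,"dx":0.8,"dy":-6,"dz":4,"turn":0.1},{"claw":1,"dx":0.8,"dy":-11,"dz":8,"turn":0.21},{"claw":1,"dx":0.8,"dy":-14,"dz":11,"turn":0.21},{"claw":1,"dx":0.8,"dy":-14,"dz":13,"turn":0.21},{"claw":1,"dx":0.8,"dy":-14,"dz":16,"turn":0.21},{"claw":1,"dx":0.8,"dy":-14,"dz":19,"turn":0.21},{"claw":1,"dx":0.8,"dy":-14,"dz":21,"turn":0.21},{"claw":1,"dx":0.8,"dy":-14,"dz":22.3,"turn":0.21},{"claw":1,"dx":0.8,"dy":-14,"dz":22.3,"turn":0.21},{"claw":1,"dx":0.8,"dy":-14,"dz":22.3,"turn":0.21}]' 20 && python3 - <<'E'
from h import *
go((.4641,.0388,.139),-.212)
cv2.imwrite("pics/s2.png",cv2.resize(env.read_camera("side")[100:300,180:420,::-1],None,fx=2.5,fy=2.5))
E
```

```text
clock: 2.78
tool_pos: [0.4653, 0.0388, 0.1399]
tool_rot: [0.994, -0.107, 0.001, -0.0]
ft_force: [0.5, -0.5, 0.2]
opening: 0.0914
finger_force: 0.0
t=2.77 shift cm [-0.12  0.02  0.09] turn -0.002
```

View pics/s2.png

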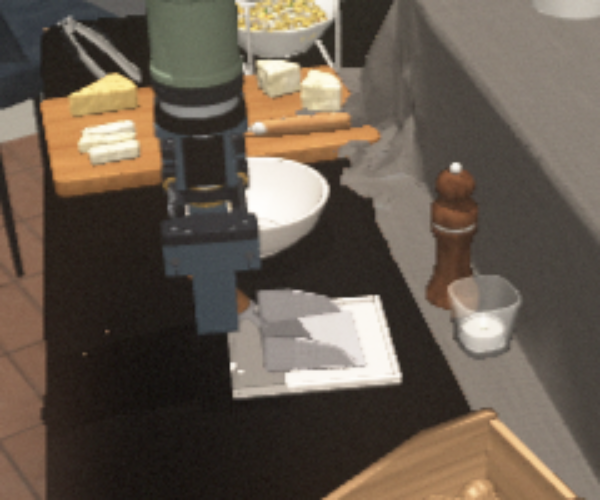

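The fingers straddle the handle and the scoop hasn't moved. I'll close the gripper now.

```bash
python3 -m handwheel '[{"claw":0.1},{"claw":0.1},{"claw":0.1},{"claw":0.1},{"claw":0.1},{"claw":0.1}]' 45; python3 -m handwheel '[{"claw":0.1,"dz":-0.5},{"claw":0.1,"dz":-2},{"claw":0.1,"dz":-4},{"claw":0.1,"dz":-6},{"claw":0.1,"dz":-8},{"claw":0.1,"dz":-10},{"claw":0.1,"dz":-11},{"claw":0.1,"dz":-11}]' 45;  python3 - <<'E'
from h import *
cv2.imwrite("pics/s3.png",cv2.resize(env.read_camera("side")[60:260,180:420,::-1],None,fx=2.5,fy=2.5))
# bin: axis and target TCP for start of scoop (origin at bin x -48)
b=np.array([.5248,-.2774]);a=.1505;u=np.array([np.cos(a),np.sin(a)])
for xo in (-48,):
    g=b+u*(xo-85)/1000; go((*g,.235),a); go((*g,.145),a)
E
```

```text
t=2.88 shift cm [ 0.1  34.4  -9.51] turn -0.364
t=2.88 shift cm [ 0.09 34.41 -0.51] turn -0.364$[0]: bad value
$[0]: bad value
```

View pics/s3.png

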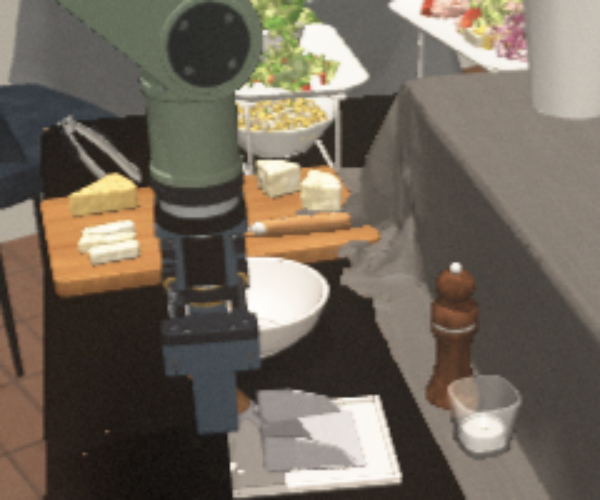

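The call was refused because every row needs all five keys, and the picture shows nothing moved. I'll send it again with full rows.

```bash
python3 -m handwheel '[{"claw":0.1,"dx":0,"dy":0,"dz":0,"turn":0},{"claw":0.1,"dx":0,"dy":0,"dz":0,"turn":0},{"claw":0.1,"dx":0,"dy":0,"dz":0,"turn":0},{"claw":0.1,"dx":0,"dy":0,"dz":0,"turn":0},{"claw":0.1,"dx":0,"dy":0,"dz":0,"turn":0},{"claw":0.1,"dx":0,"dy":0,"dz":0,"turn":0}]' 45
```

```text
clock: 3.62
tool_pos: [0.4648, 0.0392, 0.1392]
tool_rot: [0.994, -0.106, -0.0, 0.0]
ft_force: [-0.3, -0.6, -0.1]
opening: 0.034
finger_force: 0.0
```

```bash
python3 -m handwheel '[{"claw":0,"dx":0,"dy":0,"dz":0,"turn":0},{"claw":0,"dx":0,"dy":0,"dz":0,"turn":0},{"claw":0,"dx":0,"dy":0,"dz":0,"turn":0},{"claw":0,"dx":0,"dy":0,"dz":0,"turn":0}]' 45;python3 -m handwheel '[{"claw":0,"dx":0,"dy":0,"dz":-0.5,"turn":0},{"claw":0,"dx":0,"dy":0,"dz":-2,"turn":0},{"claw":0,"dx":0,"dy":0,"dz":-4,"turn":0},{"claw":0,"dx":0,"dy":0,"dz":-6,"turn":0},{"claw":0,"dx":0,"dy":0,"dz":-8,"turn":0},{"claw":0,"dx":0,"dy":0,"dz":-10,"turn":0},{"claw":0,"dx":0,"dy":0,"dz":-10.5,"turn":0},{"claw":0,"dx":0,"dy":0,"dz":-10.5,"turn":0}]' 45;  python3 - <<'E'
from h import *
cv2.imwrite("pics/w2.png",env.read_camera("wrist")[:,:,::-1])
cv2.imwrite("pics/s4.png",env.read_camera("side")[:,:,::-1])
a,b=cv2.imread("pics/s4.png"),cv2.imread("pics/w2.png")
cv2.imwrite("pics/c4.png",np.hstack([cv2.resize(a[100:290,200:390],(400,400)),cv2.resize(b[50:250,200:400],(400,400))]))
b=np.array([.5248,-.2774]);a=.1505;u=np.array([np.cos(a),np.sin(a)])
g=b+u*(-48-85)/1000; go((*g,.235),a); go((*g,.145),a)
E
```

```text
clock: 4.12
tool_pos: [0.4649, 0.0392, 0.1392]
tool_rot: [0.994, -0.106, 0.0, -0.0]
ft_force: [-0.3, -0.2, 0.6]
opening: 0.0151
finger_force: 45.0
clock: 5.12
tool_pos: [0.4645, 0.0392, 0.244]
tool_rot: [0.994, -0.106, -0.0, 0.0]
ft_force: [1.1, 0.3, -1.9]
opening: 0.0146
finger_force: 45.0
t=5.22 shift cm [ 0.19 34.39  0.86] turn -0.364
t=5.22 shift cm [ 0.21 34.38  9.86] turn -0.364
```

View pics/c4.png

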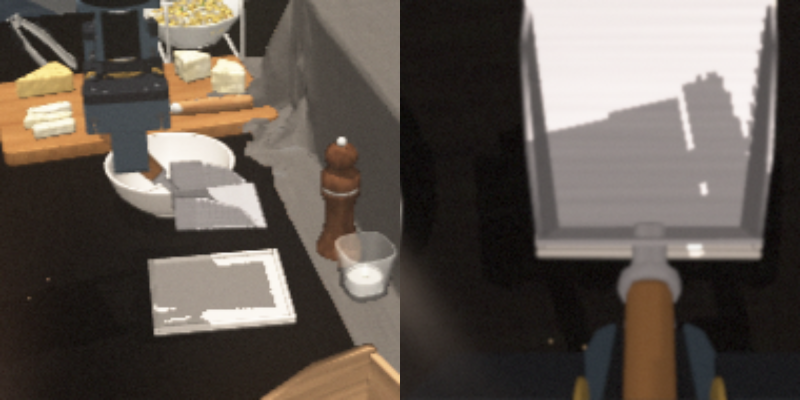

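The left half (side view) shows the scoop held clear of the rest. The right half (wrist view) shows the pan symmetric and looking level. I'll check the tilt numerically from the lip row in the wrist image.

```bash
cat > tilt.py <<'E'
from h import *
import sys
i=env.camera_info("wrist");T=i['T_tool_cam'];K=i['mtx']
def P(q):
    c=np.linalg.inv(T)@np.r_[q,1]; u=K@c[:3]; return u[:2]/u[2]
def pt(p,a): # scoop point (mm) in tool coords with nose-up tilt a about the grip
    x,z=(p[0]+85)/1000,(p[2]-75)/1000; c,s=np.cos(a),np.sin(a)
    return (c*x-s*z,-p[1]/1000,.06-(s*x+c*z))
if __name__=="__main__":
    for a in (-.1,-.05,0,.05,.1,.2): print(a,"lip",P(pt((45,0,0),a)).round(1),"lipcorner",P(pt((45,45,6),a)).round(1),"back top",P(pt((-45,0,38),a)).round(1))
    g=cv2.imread(sys.argv[1],0); print(g[:60,323].tolist()); print(g[165:185,300].tolist())
E
python3 tilt.py pics/w2.png
```

```text
-0.1 lip [324.7  58.4] lipcorner [265.2  55.7] back top [324.8 178.2]
-0.05 lip [324.7  50.4] lipcorner [263.2  47.8] back top [324.8 175.8]
0 lip [324.7  42.2] lipcorner [261.   39.8] back top [324.8 173.5]
0.05 lip [324.8  33.9] lipcorner [258.7  31.6] back top [324.8 171.3]
0.1 lip [324.8  25.4] lipcorner [256.1  23.3] back top [324.8 169.3]
0.2 lip [324.9   7.9] lipcorner [250.3   6.2] back top [324.8 165.6]
[22, 18, 22, 21, 19, 20, 22, 18, 23, 20, 25, 24, 20, 22, 19, 23, 18, 22, 20, 22, 21, 25, 21, 21, 21, 21, 18, 22, 19, 21, 23, 21, 20, 20, 20, 23, 17, 26, 57, 145, 221, 232, 232, 230, 231, 233, 234, 234, 236, 236, 235, 235, 234, 235, 236, 238, 238, 237, 237, 236]
[98, 98, 96, 100, 113, 132, 142, 152, 157, 151, 160, 172, 159, 121, 67, 27, 12, 12, 11, 10]
```

The lip is at row 39, so the scoop is level to about 0.03 rad. The front nuts lie only about 90 mm behind the front wall, so the pan should go in nose-down. A soft grip should let it swing about the pads, so I'll test that here above the rest.

```bash
for i in 1; do python3 -m handwheel '[{"claw":0,"dx":0,"dy":0,"dz":0,"turn":0},{"claw":0,"dx":0,"dy":0,"dz":0,"turn":0}]' 15 | grep -E "finger|opening"; python3 -c "
from h import *
g=cv2.cvtColor(env.read_camera('wrist'),cv2.COLOR_RGB2GRAY); print('lip',np.argmax(g[:,323]>100))"; python3 -m handwheel '[{"claw":0,"dx":0,"dy":0,"dz":0,"turn":0},{"claw":0,"dx":0,"dy":0,"dz":0,"turn":0}]' 8 | grep -E "finger|opening"; python3 -c "
from h import *
g=cv2.cvtColor(env.read_camera('wrist'),cv2.COLOR_RGB2GRAY); print('lip',np.argmax(g[:,323]>100))"; done
```

```text
opening: 0.0146
finger_force: 15.0
lip 39
opening: 0.0149
finger_force: 8.0
lip 39
```

```bash
L="from h import *
g=cv2.cvtColor(env.read_camera('wrist'),cv2.COLOR_RGB2GRAY); print('lip',np.argmax(g[:,323]>100))"
python3 -m handwheel '[{"claw":0,"dx":0,"dy":0,"dz":0,"turn":0},{"claw":0,"dx":0,"dy":0,"dz":0,"turn":0}]' 5 | grep -E "finger|opening"; python3 -c "$L"; python3 -m handwheel '[{"claw":0,"dx":0,"dy":0,"dz":0,"turn":0}]' 4 | grep -E "finger|opening"; python3 -c "$L"; python3 -m handwheel '[{"claw":0,"dx":0,"dy":0,"dz":0,"turn":0}]' 3 | grep -E "finger|opening"; python3 -c "$L"
```

```text
opening: 0.0155
finger_force: 5.0
lip 39
opening: 0.015
finger_force: 4.0
lip 39
opening: 0.0149
finger_force: 3.0
lip 39
```

```bash
python3 -m handwheel '[{"claw":0,"dx":0,"dy":0,"dz":-4,"turn":0},{"claw":0,"dx":0,"dy":0,"dz":0,"turn":0},{"claw":0,"dx":0,"dy":0,"dz":-4,"turn":0},{"claw":0,"dx":0,"dy":0,"dz":-4,"turn":0}]' 3; python3 -c "
from h import *
g=cv2.cvtColor(env.read_camera('wrist'),cv2.COLOR_RGB2GRAY); print('lip',np.argmax(g[:,323]>100)); print(g[:200:6,323].tolist())"
```

```text
clock: 6.98
tool_pos: [0.4663, 0.0393, 0.2863]
tool_rot: [0.994, -0.106, 0.003, -0.0]
ft_force: [1.0, 0.4, -1.9]
opening: 0.0147
finger_force: 3.0
lip 0
[124, 123, 121, 30, 18, 20, 24, 19, 16, 229, 247, 249, 249, 249, 249, 250, 250, 165, 165, 165, 164, 164, 166, 164, 163, 164, 162, 162, 161, 123, 121, 124, 119, 122]
```

Jerking at 3 N does tilt it: the lip went from row 39 to about 52, or roughly 0.08 rad nose-down. I'll jerk more to reach about 0.25 rad.

```bash
python3 -m handwheel '[{"claw":0,"dx":0,"dy":0,"dz":-6,"turn":0},{"claw":0,"dx":0,"dy":0,"dz":0,"turn":0},{"claw":0,"dx":0,"dy":0,"dz":-6,"turn":0},{"claw":0,"dx":0,"dy":0,"dz":0,"turn":0},{"claw":0,"dx":0,"dy":0,"dz":-6,"turn":0},{"claw":0,"dx":0,"dy":0,"dz":0,"turn":0}]' 3; python3 -c "
from h import *
g=cv2.cvtColor(env.read_camera('wrist'),cv2.COLOR_RGB2GRAY); print(g[:200:4,323].tolist())"
```

```text
clock: 7.78
tool_pos: [0.469, 0.0395, 0.2894]
tool_rot: [0.994, -0.106, 0.009, -0.001]
ft_force: [1.9, 0.9, -1.3]
opening: 0.0002
finger_force: 0.0
[131, 134, 134, 135, 129, 128, 70, 21, 17, 22, 24, 21, 22, 24, 19, 157, 237, 251, 252, 252, 252, 252, 252, 252, 252, 253, 249, 176, 177, 175, 176, 176, 176, 175, 172, 173, 173, 173, 173, 172, 174, 171, 171, 173, 163, 44, 16, 19, 172, 226]
```

The scoop slipped out: the opening is 0. I'll open the claw, stop, and see where it landed.

```bash
python3 -m handwheel '[{"claw":0,"dx":0,"dy":0,"dz":-4,"turn":0},{"claw":0.5,"dx":0,"dy":0,"dz":-10,"turn":0},{"claw":1,"dx":-4,"dy":0,"dz":-10,"turn":0},{"claw":1,"dx":-4,"dy":0,"dz":-10,"turn":0},{"claw":1,"dx":-4,"dy":0,"dz":-10,"turn":0}]' 45|head -2;  python3 - <<'E'
from h import *
c=cam("wrist"); np.savez("w3.npz",K=c[0],R=c[1],t=c[2])
w=env.read_camera("wrist")[:,:,::-1];s=env.read_camera("side")[:,:,::-1]
cv2.imwrite("pics/w3.png",w);cv2.imwrite("pics/s5.png",s)
a=cv2.resize(s[130:290,220:400],None,fx=2,fy=2); b=cv2.resize(w[:230,200:420],None,fx=2,fy=2)
m=np.zeros((460,800,3),np.uint8); m[:320,:360]=a; m[:460,360:800]=b; cv2.imwrite("pics/c5.png",m)
E
```

```text
clock: 8.45
tool_pos: [0.4259, 0.0477, 0.3841]
```

View pics/c5.png

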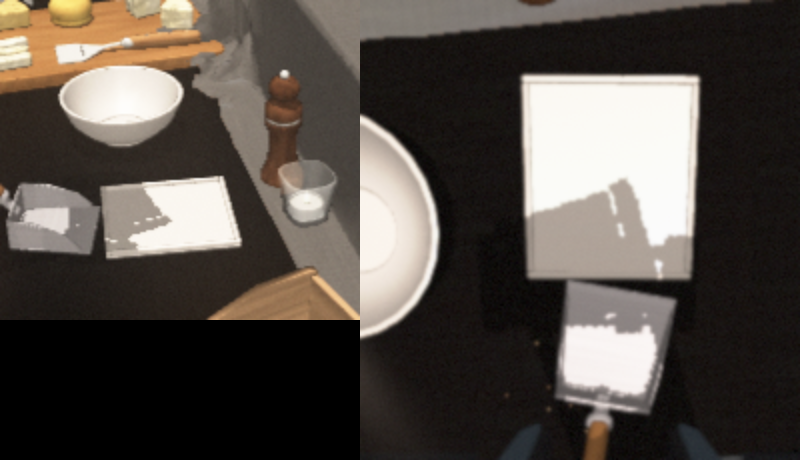

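By luck the scoop stands upright on the table just in front of the rest. In the panel its lip corners are at (566,282) and (676,299) and its back-top corners at (556,402) and (649,414). I'll measure it to regrasp.

```bash
cat > m2.py <<'E'
from h import *
from scipy.optimize import least_squares
np.set_printoptions(precision=4,suppress=True)
d=np.load("w3.npz");w=(d['K'],d['R'],d['t']);s=cam("side")
W=lambda u,v:(200+(u-360)/2,v/2); S=lambda u,v:(220+u/2,130+v/2)
obs=[(w,W(566,282),(.045,.045,.004)),(w,W(676,299),(.045,-.045,.004)),(w,W(556,402),(-.045,.0375,.038)),(w,W(649,414),(-.045,-.0375,.038)),
(s,S(100,204),(.045,.045,.004)),(s,S(97,252),(.045,-.045,.004))]
def X(p,q): c,n=np.cos(p[2]),np.sin(p[2]); return [p[0]+c*q[0]-n*q[1],p[1]+n*q[0]+c*q[1],p[3]+q[2]]
r=least_squares(lambda p:np.concatenate([px(c,X(p,q))-u for c,u,q in obs]),[.4,.04,-.2,0],loss='soft_l1');p=r.x
print(p,r.fun.round(1)); print("tri lip",tri(w,W(566,282),s,S(100,204)),tri(w,W(676,299),s,S(97,252)))
g=X(p,(-.085,0,.075)); print("grip",g); go((g[0],g[1],.135),p[2]); print(env.get_obs()['qpos'])
E
python3 m2.py
```

```text
[ 0.4203  0.0459 -0.3693 -0.003 ] [ 0.3  0.2 -0.9  0.3  0.7 -1.7  0.1 -0.7 -0.4 -0.2 -3.1 -0.5]
tri lip (array([ 0.4791,  0.0721, -0.0001]), np.float64(0.0006614189670259686)) (array([ 0.4491, -0.0147,  0.0004]), np.float64(0.006234529030277496))
grip [np.float64(0.34099072900291694), np.float64(0.07661581242035262), np.float64(0.07200180745806178)]
t=8.55 shift cm [-8.93 -1.04 24.88] turn 0.156
[ 0.0845  0.0357  1.6933 -0.0002  1.4134  1.8687]
```

```bash
python3 -m handwheel '[{"claw":1,"dx":-5,"dy":-1,"dz":4,"turn":0.16},{"claw":1,"dx":-9,"dy":-1,"dz":8,"turn":0.16},{"claw":1,"dx":-9,"dy":-1,"dz":12,"turn":0.16},{"claw":1,"dx":-9,"dy":-1,"dz":16,"turn":0.16},{"claw":1,"dx":-9,"dy":-1,"dz":20,"turn":0.16},{"claw":1,"dx":-9,"dy":-1,"dz":23.5,"turn":0.16},{"claw":1,"dx":-9,"dy":-1,"dz":24.9,"turn":0.16},{"claw":0.3,"dx":-9,"dy":-1,"dz":24.9,"turn":0.16},{"claw":0,"dx":-9,"dy":-1,"dz":24.9,"turn":0.16},{"claw":0,"dx":-9,"dy":-1,"dz":24.9,"turn":0.16},{"claw":0,"dx":-9,"dy":-1,"dz":24.9,"turn":0.16},{"claw":0,"dx":-9,"dy":-1,"dz":24.9,"turn":0.16}]' 45; python3 -m handwheel '[{"claw":0,"dx":0,"dy":0,"dz":0,"turn":0},{"claw":0,"dx":0,"dy":0,"dz":0,"turn":0},{"claw":0,"dx":0,"dy":0,"dz":0,"turn":0},{"claw":0,"dx":0,"dy":0,"dz":0,"turn":0},{"claw":0,"dx":0,"dy":0,"dz":-1,"turn":0},{"claw":0,"dx":0,"dy":0,"dz":-3,"turn":0},{"claw":0,"dx":0,"dy":0,"dz":-5,"turn":0},{"claw":0,"dx":0,"dy":0,"dz":-6,"turn":0},{"claw":0,"dx":0,"dy":0,"dz":-6,"turn":0}]' 45; cat >> tilt.py <<'E'
def look(f=None):
    g=cv2.cvtColor(env.read_camera('wrist'),cv2.COLOR_RGB2GRAY).astype(int)
    # pan is mirror-still in the tool frame: list strong vertical edges in two columns
    for c in (290,323,355):
        e=np.diff(cv2.GaussianBlur(g.astype(np.uint8),(1,3),0).astype(int)[:,c]); print(c,[(r,int(e[r])) for r in range(1,215) if abs(e[r])>25])
E
python3 -c "from tilt import *;look();print(P(pt((45,20,0),-.25)),P(pt((45,0,0),-.4)),P(pt((-45,0,38),-.25)))"
```

```text
clock: 10.05
tool_pos: [0.34, 0.0765, 0.1355]
tool_rot: [0.983, -0.185, 0.0, -0.0]
ft_force: [-0.4, -0.3, 0.8]
opening: 0.044
finger_force: 0.0
clock: 11.18
tool_pos: [0.34, 0.0765, 0.1957]
tool_rot: [0.983, -0.186, 0.001, -0.0]
ft_force: [0.1, 0.5, -2.7]
opening: 0.015
finger_force: 45.0
290 [(108, -28), (109, -28), (169, -35), (170, -31)]
323 [(80, -33), (109, 26), (110, 30)]
355 [(117, -35), (118, -31), (168, -28), (169, -35)]
[301.32621241  81.5613502 ] [324.84781357 103.78775618] [325.05788823 185.80280027]
```

```bash
python3 -c "
from h import *
go((.39,-.10,.20),0.15)"
```

```text
t=11.22 shift cm [11.12 14.59 -0.48] turn -0.523
```

```bash
python3 -m handwheel '[{"claw":0,"dx":3,"dy":4,"dz":0,"turn":-0.13},{"claw":0,"dx":6,"dy":8,"dz":0,"turn":-0.26},{"claw":0,"dx":9,"dy":12,"dz":0,"turn":-0.39},{"claw":0,"dx":11,"dy":14.5,"dz":0,"turn":-0.52},{"claw":0,"dx":11,"dy":14.5,"dz":0,"turn":-0.52},{"claw":0,"dx":11,"dy":14.5,"dz":0,"turn":-0.52}]' 45; python3 -c "
from tilt import *
look()
g=cv2.imread('pics/w2.png',0)
for c in (290,323,355):
    e=np.diff(cv2.GaussianBlur(g,(1,3),0).astype(int)[:,c]); print('w2',c,[(r,int(e[r])) for r in range(1,215) if abs(e[r])>25])"
```

```text
clock: 11.98
tool_pos: [0.3886, -0.0981, 0.1944]
tool_rot: [0.997, 0.073, -0.001, -0.001]
ft_force: [-0.5, 0.5, -2.0]
opening: 0.015
finger_force: 45.0
290 [(35, 28), (36, 57), (37, 59), (38, 32), (169, -36), (170, -30)]
323 [(35, 37), (36, 61), (37, 54), (38, 27), (97, -35), (98, -32)]
355 [(35, 47), (36, 63), (37, 46), (113, -36), (114, -33), (168, -26), (169, -35), (170, -29)]
w2 290 [(37, 56), (38, 72), (39, 46), (111, -33), (112, -32), (177, -36), (178, -45), (179, -37)]
w2 323 [(37, 39), (38, 71), (39, 63), (101, -35), (102, -29)]
w2 355 [(37, 30), (38, 70), (39, 71), (40, 32), (85, -32), (86, -29), (178, -46), (179, -45)]
```

```bash
python3 -m handwheel '[{"claw":0,"dx":0,"dy":0,"dz":0,"turn":0},{"claw":0,"dx":0,"dy":0,"dz":-4,"turn":0},{"claw":0,"dx":0,"dy":0,"dz":0,"turn":0},{"claw":0,"dx":0,"dy":0,"dz":0,"turn":0}]' 3|tail -3; python3 -c "
from tilt import *
look()"
```

```text
ft_force: [-0.2, 0.1, -1.4]
opening: 0.0151
finger_force: 3.0
290 [(207, 31), (208, 27)]
323 [(207, 28), (208, 27)]
355 [(207, 30), (208, 27)]
```

```bash
python3 -m handwheel '[{"claw":0,"dx":0,"dy":0,"dz":-4,"turn":0},{"claw":0,"dx":0,"dy":0,"dz":-6,"turn":0},{"claw":0,"dx":0,"dy":0,"dz":-6,"turn":0}]' 12|tail -3; python3 -c "
from tilt import *
look()
for a in (-.4,-.6,-.8,-.9,-1,-1.1): print(a,P(pt((45,0,0),a)).round(0),P(pt((-45,0,38),a)).round(0),P(pt((45,45,6),a)).round(0),'lip rel grip mm',(np.array(pt((45,0,0),a))*1000-[0,0,60]).round(0))
w=env.read_camera('wrist')[:,:,::-1];s=env.read_camera('side')[:,:,::-1]
m=np.zeros((500,800,3),np.uint8); m[:400,:380]=cv2.resize(s[140:340,200:390],None,fx=2,fy=2); m[:460,380:800]=cv2.resize(w[:230,220:430],None,fx=2,fy=2); cv2.imwrite('pics/c6.png',m)"
```

```text
ft_force: [0.7, 0.3, -1.9]
opening: 0.0151
finger_force: 12.0
290 [(206, 28), (207, 27)]
323 [(206, 31), (207, 28)]
355 [(206, 30), (207, 27)]
-0.4 [324. 104.] [324. 194.] [274. 101.] lip rel grip mm [ 91.   0. 120.]
-0.6 [324. 132.] [324. 207.] [278. 129.] lip rel grip mm [ 65.   0. 135.]
-0.8 [324. 160.] [324. 220.] [280. 156.] lip rel grip mm [ 37.   0. 146.]
-0.9 [324. 173.] [324. 226.] [281. 169.] lip rel grip mm [ 22.   0. 148.]
-1 [324. 186.] [324. 233.] [282. 182.] lip rel grip mm [  7.   0. 150.]
-1.1 [324. 200.] [324. 240.] [283. 196.] lip rel grip mm [ -8.   0. 150.]
```

```bash
python3 - <<'E'
from tilt import *
g=cv2.cvtColor(env.read_camera('wrist'),cv2.COLOR_RGB2GRAY)
print(g[180:235:5,324].tolist())
for r in (203,212,220): print(r,g[r,230:420:5].tolist())
b=np.array([.5248,-.2774]);a=.1505;u=np.array([np.cos(a),np.sin(a)])
go((*(b-u*.055),.31),a); go((*(b-u*.055),.228),a)
E
```

```text
[18, 5, 8, 12, 13, 12, 107, 107, 108, 108, 109]
203 [19, 20, 5, 0, 6, 14, 6, 9, 12, 12, 4, 10, 20, 5, 6, 15, 13, 15, 19, 15, 12, 11, 17, 10, 17, 11, 16, 22, 16, 20, 14, 21, 14, 19, 21, 17, 18, 16]
212 [18, 20, 11, 15, 16, 7, 13, 16, 7, 7, 75, 113, 109, 110, 106, 74, 107, 108, 107, 108, 109, 110, 109, 78, 107, 110, 111, 108, 73, 12, 20, 15, 19, 21, 17, 18, 15, 14]
220 [21, 16, 12, 12, 11, 9, 13, 8, 13, 17, 75, 106, 106, 72, 44, 43, 19, 108, 108, 108, 109, 107, 16, 44, 43, 102, 109, 110, 75, 23, 20, 17, 19, 18, 20, 16, 15, 16]
t=13.15 shift cm [ 5.32 19.72 -5.6 ] turn -0.004
t=13.15 shift cm [ 5.34 19.73  2.6 ] turn -0.004
```

The mouth edge spans columns 280–371 at row 207. That fits the scoop hanging at about −1.15 rad. Next I'll take it into the bin, with the lip just behind the front wall.

```bash
python3 -m handwheel '[{"claw":0,"dx":0,"dy":0,"dz":-3,"turn":0},{"claw":0,"dx":1,"dy":2,"dz":-5.6,"turn":0},{"claw":0,"dx":2.5,"dy":6,"dz":-5.6,"turn":0},{"claw":0,"dx":4,"dy":10,"dz":-5.6,"turn":0},{"claw":0,"dx":5,"dy":14,"dz":-5.6,"turn":0},{"claw":0,"dx":5.3,"dy":18,"dz":-5.6,"turn":0},{"claw":0,"dx":5.3,"dy":19.7,"dz":-5.6,"turn":0},{"claw":0,"dx":5.3,"dy":19.7,"dz":-5,"turn":0},{"claw":0,"dx":5.3,"dy":19.7,"dz":-2,"turn":0},{"claw":0,"dx":5.3,"dy":19.7,"dz":1,"turn":0},{"claw":0,"dx":5.3,"dy":19.7,"dz":2.4,"turn":0},{"claw":0,"dx":5.3,"dy":19.7,"dz":2.4,"turn":0}]' 20; python3 - <<'E'
from tilt import *
w=env.read_camera('wrist')[:,:,::-1];s=env.read_camera('side')[:,:,::-1]
m=np.zeros((560,800,3),np.uint8); m[:500,:400]=cv2.resize(s[180:380,260:420],None,fx=2.5,fy=2.5); m[:520,400:800]=cv2.resize(w[20:280,230:430],None,fx=2,fy=2); cv2.imwrite('pics/c7.png',m)
E
```

```text
clock: 14.65
tool_pos: [0.4702, -0.2847, 0.2306]
tool_rot: [0.997, 0.074, -0.001, -0.001]
ft_force: [0.6, -1.0, -1.2]
opening: 0.0145
finger_force: 20.0
```

No contact yet. I'll pull back against the inside edge of the front wall at a light grip, which should turn the scoop up to about 0.2 rad nose-down.

```bash
python3 -m handwheel '[{"claw":0,"dx":-1,"dy":0,"dz":0.7,"turn":0},{"claw":0,"dx":-1.9,"dy":0,"dz":1.3,"turn":0},{"claw":0,"dx":-2.9,"dy":0,"dz":1.3,"turn":0},{"claw":0,"dx":-3.9,"dy":0,"dz":1.3,"turn":0},{"claw":0,"dx":-5.2,"dy":0,"dz":1.4,"turn":0},{"claw":0,"dx":-6.4,"dy":0,"dz":1.6,"turn":0},{"claw":0,"dx":-7.5,"dy":0,"dz":2.1,"turn":0},{"claw":0,"dx":-8.5,"dy":0,"dz":2.7,"turn":0},{"claw":0,"dx":-9.2,"dy":0,"dz":3.4,"turn":0},{"claw":0,"dx":-9.8,"dy":0,"dz":4.2,"turn":0},{"claw":0,"dx":-9.8,"dy":0,"dz":4.7,"turn":0},{"claw":0,"dx":-9.8,"dy":0,"dz":4.7,"turn":0}]' 6; python3 - <<'E'
from tilt import *
look()
w=env.read_camera('wrist')[:,:,::-1];s=env.read_camera('side')[:,:,::-1]
m=np.zeros((560,800,3),np.uint8); m[:500,:400]=cv2.resize(s[180:380,260:420],None,fx=2.5,fy=2.5); m[:560,400:800]=cv2.resize(w[0:280,230:430],None,fx=2,fy=2); cv2.imwrite('pics/c8.png',m)
E
```

```text
clock: 16.25
tool_pos: [0.3739, -0.3002, 0.1845]
tool_rot: [0.997, 0.073, 0.0, 0.0]
ft_force: [0.3, 2.1, 3.1]
opening: 0.0148
finger_force: 6.0
290 [(148, -36), (149, -41), (150, -28), (205, 38), (206, 41)]
323 [(148, -32), (149, -39), (150, -29), (205, 41), (206, 38)]
355 [(40, 28), (41, 28), (148, -26), (149, -39), (150, -36), (205, 41), (206, 38)]
```

```bash
python3 - <<'E'
from tilt import *
b=np.array([.5248,-.2774]);a=.1505;u=np.array([np.cos(a),np.sin(a)])
o=env.get_obs();xb=(o['tool_pos'][:2]-b)@u;yb=(o['tool_pos'][:2]-b)@[-u[1],u[0]];print('grip in bin',xb,yb)
for n,x,z in (('front outer top',-.1035,.022),('front inner top',-.0955,.022),('inner floor',-.0955,.006),('outer base',-.1035,0)): print(n,P((x-xb,0,o['tool_pos'][2]-z)).round(0))
for t in (-.3,-.4,-.6,-1.15,-1.3): print(t,P(pt((45,0,0),t)).round(0),P(pt((-45,0,0),t)).round(0),P(pt((-45,0,38),t)).round(0))
im=cv2.imread('pics/w2.png')
g=env.read_camera('wrist')
for r in range(0,230,10): print(r,g[r,324].tolist(),g[r,300].tolist(), g[r,260].tolist())
for r in (190,212,222): print(r,cv2.cvtColor(g,cv2.COLOR_RGB2GRAY)[r,230:420:5].tolist())
E
```

```text
grip in bin -0.1525999223909494 0.00011785559778463164
front outer top [324. 151.]
front inner top [324. 142.]
inner floor [324. 141.]
outer base [324. 149.]
-0.3 [324.  89.] [324. 192.] [324. 189.]
-0.4 [324. 104.] [324. 201.] [324. 194.]
-0.6 [324. 132.] [324. 220.] [324. 207.]
-1.15 [324. 206.] [324. 274.] [324. 244.]
-1.3 [324. 226.] [324. 289.] [324. 254.]
0 [254, 233, 169] [177, 129, 83] [253, 228, 164]
10 [254, 234, 170] [138, 97, 64] [224, 173, 121]
20 [254, 233, 170] [157, 111, 71] [221, 167, 118]
30 [254, 234, 169] [249, 214, 149] [181, 136, 95]
40 [254, 233, 169] [253, 227, 163] [155, 115, 81]
50 [254, 233, 170] [253, 227, 162] [134, 103, 72]
60 [254, 234, 171] [253, 228, 164] [127, 97, 70]
70 [254, 233, 168] [253, 228, 162] [121, 92, 66]
80 [188, 142, 100] [183, 139, 97] [121, 91, 66]
90 [187, 143, 99] [183, 139, 98] [121, 92, 66]
100 [186, 141, 100] [183, 140, 98] [120, 92, 65]
110 [187, 142, 100] [186, 140, 99] [119, 91, 64]
120 [186, 140, 97] [185, 141, 100] [119, 90, 64]
130 [188, 143, 102] [186, 141, 100] [131, 100, 71]
140 [166, 127, 90] [168, 127, 90] [172, 129, 93
[... 158 characters left out ...]
3] [23, 19, 17]
190 [25, 23, 20] [22, 19, 16] [26, 21, 19]
200 [20, 18, 17] [20, 12, 14] [23, 22, 21]
210 [158, 150, 149] [156, 148, 147] [24, 21, 19]
220 [157, 149, 147] [56, 64, 71] [24, 21, 20]
190 [13, 22, 24, 22, 19, 22, 22, 23, 19, 16, 17, 17, 21, 39, 20, 19, 19, 18, 24, 22, 18, 15, 19, 19, 18, 16, 18, 10, 25, 21, 18, 15, 20, 16, 21, 15, 22, 29]
212 [23, 27, 23, 19, 24, 24, 18, 22, 13, 53, 120, 152, 151, 151, 145, 104, 151, 151, 152, 151, 152, 153, 151, 112, 152, 154, 153, 168, 105, 31, 30, 28, 27, 79, 26, 26, 28, 29]
222 [18, 21, 25, 16, 21, 19, 20, 19, 19, 113, 116, 150, 148, 73, 65, 57, 30, 148, 149, 147, 150, 147, 28, 63, 60, 102, 150, 151, 103, 83, 25, 30, 132, 26, 27, 29, 30, 26]
```

The bin edges project exactly where expected, but the scoop edge at row 206 doesn't agree with the assumed angle. I'll use the last picture on this.

View pics/c8.png

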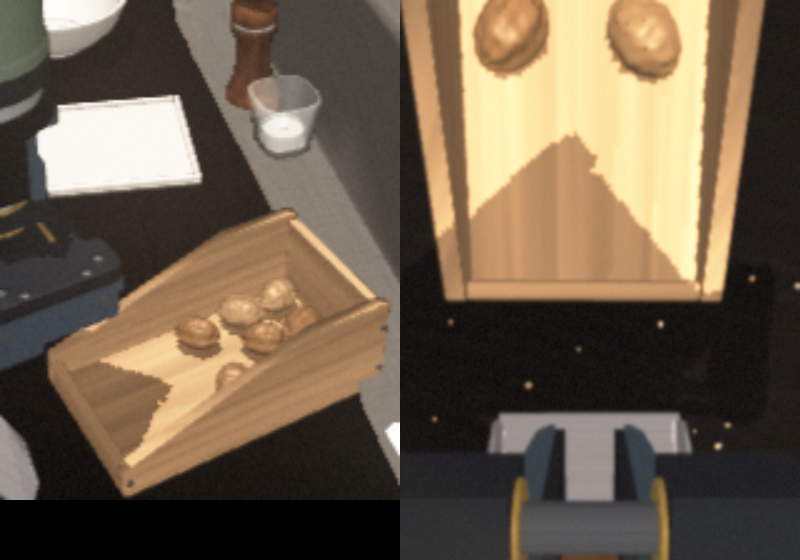

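The panel shows the scoop standing upside-steep on its lip on the table in front of the bin, pan at (590,430) leaning back behind the fingers. The bin is free, with its two front nuts at (512,30) and (645,38). From this stance it would fall back flat if let go. So I'll stand it on its lip inside the bin and let it lean back onto the low front wall, which gives the shallow nose-down pose I want.

```bash
python3 - <<'E'
from tilt import *
b=np.array([.5248,-.2774]);a=.1505;u=np.array([np.cos(a),np.sin(a)])
c=cam("wrist")
for p in ((350,39),(286,36),(285,15),(350,18)):
    X=onz(c,p,.012 if p[1]>30 else .022); print(p,"bin",((X[:2]-b)@u).round(4),((X[:2]-b)@[-u[1],u[0]]).round(4))
print([ (x,P((x,0,.1845))[1].round(1)) for x in (-.02,-.015,-.01,-.005,0)])
E
python3 -m handwheel '[{"claw":0,"dx":0,"dy":0,"dz":-2,"turn":0},{"claw":0,"dx":0,"dy":0,"dz":-4.5,"turn":0},{"claw":0,"dx":2,"dy":0,"dz":-4.5,"turn":0},{"claw":0,"dx":5,"dy":0,"dz":-4.5,"turn":0},{"claw":0,"dx":8,"dy":0,"dz":-4.5,"turn":0},{"claw":0,"dx":11,"dy":0,"dz":-4.5,"turn":0},{"claw":0,"dx":13,"dy":0,"dz":-4.5,"turn":0},{"claw":0,"dx":13.5,"dy":0,"dz":-4.5,"turn":0},{"claw":0,"dx":13.5,"dy":0,"dz":-4.5,"turn":0}]' 10; python3 -c "
from tilt import *
look()"
```

```text
(350, 39) bin -0.0106 -0.0223
(286, 36) bin -0.0081 0.0316
(285, 15) bin 0.0042 0.0306
(350, 18) bin 0.0019 -0.0212
[(-0.02, np.float64(217.3)), (-0.015, np.float64(212.7)), (-0.01, np.float64(208.0)), (-0.005, np.float64(203.3)), (0, np.float64(198.5))]
clock: 17.58
tool_pos: [0.5069, -0.2802, 0.2286]
tool_rot: [0.997, 0.074, -0.001, -0.0]
ft_force: [-1.2, 1.1, -2.0]
opening: 0.0152
finger_force: 10.0
290 [(59, 28), (60, 28), (68, -33), (69, -34), (80, 37), (81, 28), (83, -31)]
323 [(68, -32), (69, -36), (80, 31), (81, 29), (83, -27)]
355 [(68, -30), (69, -38), (70, -26), (112, 34)]
```

```bash
python3 -m handwheel '[{"claw":0,"dx":0,"dy":0,"dz":1.5,"turn":0},{"claw":0,"dx":0,"dy":0,"dz":3,"turn":0},{"claw":0,"dx":0,"dy":0,"dz":3.6,"turn":0},{"claw":0,"dx":0,"dy":0,"dz":3.6,"turn":0}]' 10; python3 -c "
from tilt import *
g=env.read_camera('wrist')
for r in range(60,230,8): print(r,g[r,324].tolist(),g[r,300].tolist(),g[r,345].tolist())
o=env.get_obs();print(o['torque'])"
```

```text
clock: 18.12
tool_pos: [0.5069, -0.2803, 0.1924]
tool_rot: [0.997, 0.073, -0.001, -0.0]
ft_force: [0.2, -0.2, -1.7]
opening: 0.0153
finger_force: 10.0
60 [104, 78, 55] [103, 78, 54] [106, 79, 53]
68 [98, 73, 50] [88, 67, 46] [98, 74, 52]
76 [198, 148, 101] [128, 96, 68] [118, 110, 107]
84 [124, 87, 54] [138, 104, 72] [226, 174, 121]
92 [98, 70, 42] [139, 104, 74] [129, 95, 61]
100 [91, 64, 40] [136, 103, 73] [123, 90, 61]
108 [88, 64, 42] [138, 103, 72] [183, 137, 96]
116 [75, 55, 36] [137, 104, 73] [146, 109, 77]
124 [89, 62, 38] [113, 86, 59] [146, 109, 76]
132 [94, 66, 43] [96, 72, 50] [146, 110, 77]
140 [93, 66, 44] [117, 88, 62] [148, 112, 77]
148 [66, 47, 25] [136, 102, 71] [149, 112, 77]
156 [140, 106, 73] [137, 102, 71] [148, 112, 78]
164 [139, 105, 71] [90, 64, 39] [143, 107, 75]
172 [140, 106, 74] [89, 64, 39] [107, 79, 52]
180 [138, 104, 72] [89, 65, 41] [108, 80, 53]
188 [138, 103, 72] [85, 62, 41] [96, 69, 46]
196 [137, 103, 72] [136, 103, 71] [142, 108, 74]
204 [138, 104, 73] [136, 103, 71] [140, 104, 73]
212 [117, 111, 111] [112, 105, 104] [83, 82, 82]
220 [116, 109, 108] [39, 45, 51] [35, 44, 48]
228 [112, 107, 104] [38, 44, 49] [36, 43, 47]
[-0.0077418  -0.05982769 -0.00121385]
```

```bash
python3 -m handwheel '[{"claw":0,"dx":0,"dy":0,"dz":0.5,"turn":0},{"claw":0.3,"dx":0,"dy":0,"dz":0.5,"turn":0},{"claw":0.3,"dx":0,"dy":0,"dz":0.5,"turn":0},{"claw":0.3,"dx":0,"dy":0,"dz":0.5,"turn":0},{"claw":0.3,"dx":0,"dy":0,"dz":0.5,"turn":0}]' 10; python3 - <<'E'
from tilt import *
g=env.read_camera('wrist')
for r in range(60,230,8): print(r,g[r,324].tolist(),g[r,300].tolist(),g[r,345].tolist())
s=env.read_camera('side'); cv2.imwrite('pics/s9.png',s[:,:,::-1])
E
```

```text
clock: 18.8
tool_pos: [0.5073, -0.2803, 0.1883]
tool_rot: [0.997, 0.073, 0.0, 0.0]
ft_force: [0.3, 0.3, 0.7]
opening: 0.0272
finger_force: 0.0
60 [95, 73, 51] [98, 74, 53] [95, 73, 50]
68 [99, 73, 50] [86, 64, 45] [96, 73, 50]
76 [205, 155, 107] [128, 97, 68] [118, 111, 106]
84 [120, 85, 55] [136, 102, 70] [229, 179, 122]
92 [102, 74, 46] [139, 105, 75] [130, 95, 61]
100 [91, 63, 39] [136, 104, 70] [117, 86, 57]
108 [87, 63, 41] [136, 101, 69] [208, 156, 108]
116 [74, 53, 29] [138, 102, 73] [147, 111, 79]
124 [88, 58, 37] [128, 96, 67] [148, 110, 76]
132 [96, 69, 45] [97, 74, 51] [148, 111, 78]
140 [93, 67, 43] [122, 92, 63] [149, 111, 78]
148 [68, 48, 30] [139, 105, 74] [149, 114, 77]
156 [140, 105, 73] [137, 103, 73] [150, 114, 80]
164 [141, 106, 75] [110, 80, 53] [146, 109, 75]
172 [138, 102, 72] [84, 63, 42] [107, 79, 52]
180 [139, 104, 74] [88, 64, 40] [108, 78, 53]
188 [140, 105, 74] [75, 51, 31] [99, 73, 47]
196 [139, 105, 72] [134, 100, 69] [124, 93, 63]
204 [137, 104, 71] [134, 101, 69] [142, 107, 74]
212 [135, 102, 70] [135, 102, 70] [162, 123, 84]
220 [135, 102, 70] [24, 22, 20] [224, 170, 120]
228 [135, 102, 71] [16, 14, 14] [221, 168, 115]
```

```bash
python3 -m handwheel '[{"claw":1,"dx":0,"dy":0,"dz":-3,"turn":0},{"claw":1,"dx":-2,"dy":0,"dz":-8,"turn":0},{"claw":1,"dx":-6,"dy":0,"dz":-13,"turn":0},{"claw":1,"dx":-11,"dy":0,"dz":-16,"turn":0},{"claw":1,"dx":-14,"dy":0,"dz":-16,"turn":0},{"claw":1,"dx":-14,"dy":0,"dz":-16,"turn":0},{"claw":1,"dx":-14,"dy":0,"dz":-16,"turn":0}]' 45|head -2; python3 - <<'E'
from tilt import *
b=np.array([.5248,-.2774]);a=.1505;u=np.array([np.cos(a),np.sin(a)])
c=cam("wrist"); np.savez("w4.npz",K=c[0],R=c[1],t=c[2])
w=env.read_camera("wrist"); cv2.imwrite("pics/w4.png",w[:,:,::-1]); s=env.read_camera('side'); cv2.imwrite('pics/s10.png',s[:,:,::-1])
hsv=cv2.cvtColor(w,cv2.COLOR_RGB2HSV)
print("bin front top corners px",[px(c,(*(b+u*x+np.array([-u[1],u[0]])*y),.024)).round(0).tolist() for x,y in((-.1035,.06),(-.1035,-.06))])
st=(hsv[...,1]<45)&(hsv[...,2]>60); 
n,l,S,C=cv2.connectedComponentsWithStats(st.astype(np.uint8))
for i in range(1,n):
    if S[i,4]>150: print("steel",S[i].tolist(),C[i].round(0).tolist())
# coarse colour map of the middle
for r in range(0,250,10): print(r,' '.join('S' if hsv[r,q,1]<45 and hsv[r,q,2]>60 else ('.' if hsv[r,q,2]<45 else ('b' if hsv[r,q,2]<150 else 'B')) for q in range(200,460,6)))
E
```

```text
clock: 19.77
tool_pos: [0.3693, -0.3008, 0.3481]
bin front top corners px [[282.0, 138.0], [366.0, 138.0]]
steel [48, 0, 117, 84, 7197] [108.0, 33.0]
steel [379, 0, 261, 240, 21464] [546.0, 73.0]
steel [290, 110, 71, 71, 4011] [325.0, 140.0]
steel [164, 203, 73, 48, 1717] [199.0, 225.0]
steel [614, 202, 26, 53, 804] [630.0, 234.0]
steel [253, 219, 30, 33, 775] [267.0, 236.0]
steel [159, 252, 332, 63, 7637] [322.0, 265.0]
steel [508, 255, 51, 34, 1234] [530.0, 269.0]
steel [575, 306, 65, 94, 1999] [621.0, 356.0]
steel [0, 349, 81, 51, 1907] [36.0, 377.0]
steel [491, 381, 33, 19, 341] [509.0, 392.0]
0 . . . . . . . . . . . . b b B B B B B b B B b B b B B b b b S S S S S S S S S S S S S S
10 . . . . . . . . . . . . b b B B B B B B B b B B B B B B b b . . . . S S S S S S S S S S
20 . . . . . . . . . . . . b b B B B B B b B B B B B B B b b b . . . . . . . . . S S S S S
30 . . . . . . . . . . . . b b b B B B B b B b B B B B B b b b . . . . . . . . . . . . . .
40 . . . . . . . . . . . . b b b B B B B B B B B B B B B b b b . . . . . . . . . . . . . .
50 . . . . . . . . . . . . b b b B B B b 
[... 1093 characters left out ...]
 . S S S S S S S S S . . . . . . . . . . . . . . . S S S
180 . . . . . . . . . . . . . . . . . . . . S S . . . . . . b . . . . . . . . . . . S S S S
190 . . . . . . . . . . . . . . . . . . . . b B . . . . b . . . . . . . . . . . . . S S b b
200 . . . . . . . . . . . . . . . . . . . . b B . . . . . . . . . . . . . . . . . . S S S S
210 S S S S b . . . . . . . . . . . . . . . b B . . . . . . . . . . . . . . . . . . . S S S
220 S S S S S S b . . S b . . . . . . . . . b B . . . . . . . . . . . . . b b . . . . b S S
230 S S S S b b . . . S S S S S b b b b . . . . . . . . . . . . . . . . . . . b b . . . . S
240 S b b b . . . . . b S S S S b b b b b b b b b b . . . . . . . . b . . . . . b b b . . .
```

The scoop now leans on the front wall inside the bin, as planned: lip at row 110 across columns 290–361, handle down column 323. I'll fit its pose for the regrasp.

```bash
cat > m3.py <<'E'
from h import *
from scipy.optimize import least_squares
np.set_printoptions(precision=4,suppress=True)
b=np.array([.5248,-.2774]);a=.1505;u=np.array([np.cos(a),np.sin(a)]);v=np.array([-u[1],u[0]])
d=np.load("w4.npz");c=(d['K'],d['R'],d['t']);w=cv2.imread("pics/w4.png")[:,:,::-1]
hsv=cv2.cvtColor(np.ascontiguousarray(w),cv2.COLOR_RGB2HSV)
st=((hsv[...,1]<45)&(hsv[...,2]>60)).astype(np.uint8)
for r in (112,114,118,130,150,165,172,175): q=np.flatnonzero(st[r,275:380])+275; print(r,q.min(),q.max())
for q in (300,325,350): k=np.flatnonzero(st[90:190,q])+90; print("col",q,k.min(),k.max())
br=((hsv[...,1]>80)&(hsv[...,2]>60)).astype(np.uint8)
for r in range(184,232,6): q=np.flatnonzero(br[r,305:345])+305; print("h",r,q.min() if len(q) else None,q.max() if len(q) else None)
E
python3 m3.py
```

```text
112 290 360
114 290 360
118 291 359
130 292 358
150 294 355
165 298 352
172 321 329
175 319 331
col 300 110 170
col 325 110 180
col 350 110 170
h 184 320 337
h 190 318 330
h 196 320 330
h 202 320 330
h 208 320 330
h 214 320 338
h 220 320 330
h 226 321 328
```

```bash
cat >> m3.py <<'E'
def world(p,q): # scoop point q (m) with lip (xl,yl) in bin, z lip .006, yaw p2, nose-down p3
    x,y,z=q[0]-.045,q[1],q[2]; x,z=np.cos(p[3])*x+np.sin(p[3])*z, -np.sin(p[3])*x+np.cos(p[3])*z
    cy,sy=np.cos(p[2]),np.sin(p[2]); X=b+u*p[0]+v*p[1]; t=np.array([cy*x-sy*y,sy*x+cy*y]); t=u*t[0]+v*t[1]
    return [X[0]+t[0],X[1]+t[1],.0065+z]
obs=[((290,110),(.045,.045,.003)),((360.5,110),(.045,-.045,.003)),((297,170),(-.045,.0375,.038)),((353,170),(-.045,-.0375,.038)),((325,229),(-.108,0,.103))]
r=least_squares(lambda p:np.concatenate([px(c,world(p,q))-o for o,q in obs]),[-.03,0,0,.2])
p=r.x;print(p,r.fun.round(1)); g=np.array(world(p,(-.085,0,.075)));print("grip",g,"bin x",(g[:2]-b)@u,"heel z",world(p,(-.045,0,0))[2])
go((*g[:2],g[2]+.06),a+p[2])
E
python3 m3.py|tail -3
```

```text
[-0.0631 -0.0017 -0.0063  0.137 ] [ 4.2 -1.1 -4.3 -0.9  0.6  1.7 -0.5  1.9  0.1 -1.7]
grip [ 0.3454 -0.3056  0.0985] bin x -0.18163788505352446 heel z 0.018787940657687408
t=19.88 shift cm [-2.47  0.13 18.92] turn 0.003
```

```bash
cat >> m3.py <<'E'
print("---")
def w2(p,q): X=world(p,q); X[2]+=p[4]; return X
for x0 in ([-.03,0,0,.2,0],[-.06,0,0,-.3,.02]):
    r=least_squares(lambda p:np.concatenate([px(c,w2(p,q))-o for o,q in obs]),x0); print(r.x,r.fun.round(1))
s=cv2.imread("pics/s10.png"); sc=cam("side")
for nm,pp in (("A",p.tolist()+[0]),("B",r.x)): print(nm,[px(sc,w2(pp,q)).round(0).tolist() for q in [(.045,.045,.003),(.045,-.045,.003),(-.045,.0375,.038),(-.045,-.0375,.038),(-.108,0,.103)]])
print("front wall top side px",[px(sc,(*(b+u*x+v*y),.022)).round(0).tolist() for x,y in ((-.0995,.05),(-.0995,-.05))])
h=cv2.cvtColor(s,cv2.COLOR_BGR2HSV)
for rr in range(280,400,5): print(rr,''.join('S' if h[rr,q,1]<45 and h[rr,q,2]>60 else ('.' if h[rr,q,2]<45 else ('b' if h[rr,q,2]<130 else 'B')) for q in range(200,360,2)))
E
python3 m3.py|sed '1,/---/d'
```

```text
[-0.0642 -0.0016 -0.0067  0.2405  0.0211] [ 2.6 -1.4 -2.7 -1.1 -1.7  1.8  1.8  2.   0.1 -1.3]
[-0.0642 -0.0016 -0.0038 -0.8727  0.065 ] [-1.2 -0.7  1.1 -0.6  2.5  1.4 -2.4  1.4 -0.  -1.3]
A [[304.0, 324.0], [328.0, 359.0], [260.0, 325.0], [279.0, 356.0], [233.0, 319.0]]
B [[301.0, 299.0], [326.0, 333.0], [259.0, 339.0], [277.0, 370.0], [215.0, 379.0]]
front wall top side px [[283.0, 324.0], [310.0, 364.0]]
280 .b.b............................................b.bb.b.b..bb.bbbbbb.bBBBBBBBBBBB
285 bb.................................................bb....bbb..bbbBBBBBBBBBBBBBBB
290 bbbb.b....................................................b..BBBBBBBBBBBBBBBBBBB
295 bb.b.....................................................bBBBBBBBBBBBBBBBBBBBBBB
300 b.................................................S...BBBBBBBBBBBBBBBBBBBBBBBBBB
305 bb............................................bSSSSSBBBBBBBBBBBBBBBBBBBBBBBBBBBB
310 bb........................................SSSSSSSSSSSSBBBBBBBBBBBBBBBBBBBBBBbbbB
315 ........................................SSSSSSSSSSSSSSSSBBBBBBBBBBBBBBBBBBBBBBBb
320 bb....
[... 649 characters left out ...]
BBBBBBBBBBBBBBBBBBBB
360 b.........................BBBBSSSSSSSSSSSSSSSSSSSSSSSbbBBBBBBBBBBBBBBBBBBBBbb...
365 b...................bBBBBBBBBBbSS...SSSSSSSSSSSSSSSbBBBBBBBBBBBBBBBBBBb.........
370 b..............bBBBBBBBBBBBSBb........SSSSSSSSSSSS..bbBBBBBBBBBBBb..............
375 b.........BBBBBBBBBBBbbbbb....................bS......BBBBBb....................
380 b.......BBBBBBBBBBBb.........B..................................................
385 b.......bbbbBBb.................................................................
390 b...............................................................................
395 b...B..................................................................B........
```

The side mask settles it: the scoop is nose-up by 0.87 rad, pan on the front wall and handle lying flat on the table outside. Predicted lip corners (301,299) and (326,333) and handle end (215,379) all match. I'll compute the handle grip there.

```bash
cat >> m3.py <<'E'
print("===")
q=r.x
for nm,P_ in (("end",(-.108,0,.103)),("grip",(-.085,0,.075)),("base",(-.052,0,.036)),("heel",(-.045,0,0)),("lip",(.045,0,0))):
    X=np.array(w2(q,P_)); print(nm,X,"bin",(X[:2]-b)@u,(X[:2]-b)@v)
g=np.array(w2(q,(-.085,0,.075))); go((*g[:2],max(g[2],.022)+.06),a+q[2])
E
python3 m3.py|sed '1,/===/d'
```

```text
end [ 0.2862 -0.3145  0.0205] bin -0.2414271846836956 -0.0008735791257105263
grip [ 0.3221 -0.3092  0.0201] bin -0.20519408150517504 -0.0010119035468107904
base [ 0.3726 -0.3017  0.0203] bin -0.1541067337252895 -0.0012069359118936744
heel [ 0.4043 -0.297   0.0025] bin -0.12202948885645104 -0.001329394822054133
lip [ 0.4616 -0.2886  0.0715] bin -0.06418044260813824 -0.0015502408200928441
t=19.88 shift cm [-4.82  0.15 26.57] turn 0.001
```

```bash
python3 -m handwheel '[{"claw":1,"dx":-4.8,"dy":0.1,"dz":5,"turn":0},{"claw":1,"dx":-4.8,"dy":0.1,"dz":10,"turn":0},{"claw":1,"dx":-4.8,"dy":0.1,"dz":15,"turn":0},{"claw":1,"dx":-4.8,"dy":0.1,"dz":20,"turn":0},{"claw":1,"dx":-4.8,"dy":0.1,"dz":24,"turn":0},{"claw":1,"dx":-4.8,"dy":0.1,"dz":26.2,"turn":0},{"claw":0.4,"dx":-4.8,"dy":0.1,"dz":26.2,"turn":0},{"claw":0,"dx":-4.8,"dy":0.1,"dz":26.2,"turn":0},{"claw":0,"dx":-4.8,"dy":0.1,"dz":26.2,"turn":0},{"claw":0,"dx":-4.8,"dy":0.1,"dz":26.2,"turn":0},{"claw":0,"dx":-4.8,"dy":0.1,"dz":26.2,"turn":0},{"claw":0,"dx":-4.8,"dy":0.1,"dz":26.2,"turn":0}]' 20;python3 -m handwheel '[{"claw":0,"dx":0,"dy":0,"dz":0,"turn":0},{"claw":0,"dx":0,"dy":0,"dz":0,"turn":0},{"claw":0,"dx":0,"dy":0,"dz":0,"turn":0},{"claw":0,"dx":0,"dy":0,"dz":0,"turn":0}]' 20|tail -3; python3 -c "
from h import *
b=np.array([.5248,-.2774]);a=.1505;u=np.array([np.cos(a),np.sin(a)])
go((*(b-u*.138),.170),a)"
```

```text
clock: 21.38
tool_pos: [0.3215, -0.3089, 0.0865]
tool_rot: [0.997, 0.073, 0.0, 0.0]
ft_force: [-0.3, 0.1, -0.5]
opening: 0.034
finger_force: 0.0
ft_force: [-0.1, -0.4, 0.3]
opening: 0.0149
finger_force: 20.0
t=21.88 shift cm [ 6.78 -0.09 -8.38] turn -0.004
```

```bash
python3 -m handwheel '[{"claw":0,"dx":0.3,"dy":0,"dz":-1,"turn":0},{"claw":0,"dx":0.8,"dy":0,"dz":-2.2,"turn":0},{"claw":0,"dx":1.5,"dy":0,"dz":-3.4,"turn":0},{"claw":0,"dx":2.5,"dy":0,"dz":-4.6,"turn":0},{"claw":0,"dx":3.5,"dy":-0.1,"dz":-5.8,"turn":0},{"claw":0,"dx":4.7,"dy":-0.1,"dz":-7,"turn":0},{"claw":0,"dx":5.8,"dy":-0.1,"dz":-8,"turn":0},{"claw":0,"dx":6.8,"dy":-0.1,"dz":-8.4,"turn":0},{"claw":0,"dx":6.8,"dy":-0.1,"dz":-8.4,"turn":0}]' 3; cat > sm.py <<'E'
from h import *
import sys
def smap(n,r0,r1,c0,c1,dr=6,dc=3):
    im=env.read_camera(n); h=cv2.cvtColor(im,cv2.COLOR_RGB2HSV)
    for r in range(r0,r1,dr): print(r,''.join('S' if h[r,q,1]<48 and h[r,q,2]>60 else ('.' if h[r,q,2]<45 else ('b' if h[r,q,2]<130 else 'B')) for q in range(c0,c1,dc)))
E
python3 -c "
from sm import *
smap('side',270,400,200,400); smap('wrist',0,240,230,430)"
```

```text
clock: 23.0
tool_pos: [0.3898, -0.298, 0.1706]
tool_rot: [0.997, 0.074, 0.001, 0.001]
ft_force: [1.0, -0.2, -0.0]
opening: 0.0149
finger_force: 3.0
270 b............bbbbbbSSbBBbb.bb.bb.....bb.bbbbbb.b.bbbbBBBBBBBBSSSSSS
276 bb..............BBb......bb..bb.bb......bbbbbbbbbBBBBBBBBBBBBBBSSSS
282 bb.............BSb.b.b........bb.bSSSSb.bbb..BBBBBBBBBBBBBBBBBBBBSS
288 bb...............b...bbbb.bbbbbSSbSbSSSS.bBBBBBBBBBBBBBBBBBBBBBBBBB
294 bb.b...............bBBbbbbbbbbbSSbbSSbbbBBBBBBBBBBBBBBBBBBBBBBBBBBB
300 bb.................BSbbbSbbbbbSb.bbbSSSSBBBBBBBBBBBBBBBBBBBBBBBBBBB
306 bb................bb.S.bbS.....SSSSSSSSSBBBBBBBBBBBBBBBBBBbBBBBBbbB
312 B...............bbBbbbS..bSSSSbSSSSSSBBBBBBBBBBBBBBBBBBBBBBBBBBBBBB
318 bb...............bBBbbSbSSSSSSSSSSSSSSSSSBBBBbBBbBBBBBBBBBBBBBBBBBB
324 b...................bBSbbbbbSSSSSSSSSSSSSSBBBBBBBBBBBBBBBBBBBBBBBBB
330 ......................bbbSbbSSSSSSSSSSSSSSSSBBBBBBBBBBBBBBBBBBBBBBB
336 .........................bSSSSSSSSSSSSSSSSSSSBBBBBBBBBBBBBBBBBBBBBB
342 ...........................bSSSSSSSSSSSSSSSSSSBBBBBBBBBBBBBBBBBBb..
348 ............
[... 2792 characters left out ...]
SSSSSSSSSSSSSSSSSSSSSSSSSSSSSSSSSSS.................
186 ..............SSSSSSSSSSSSSSSSSSSSSSSSSSSSSSSSSSSS.................
192 ..............SSSSSSSSSSSSSSSSSSSSSSSSSSSSSSSSSSSS.................
198 .............................SSSSSS................................
204 ............................SSSSSSSS...............................
210 ....................bB.....SSSBbbbSSS..............................
216 .......................bbb.bBBBBBBbB..bbb..........................
222 ......................bbbS..bBBBBBbb..bbbb.........................
228 .....................bbbbb..bBBBBBbb..bSbbb........................
234 .....................bbbb...bBBBBBbb...bbbb........................
```

The wrist mask shows the lip at row 80, so about 0.25 rad nose-down and resting in the bin ahead of the nuts, still gripped. Now I'll slide in and flatten it onto the floor.

```bash
python3 -m handwheel '[{"claw":0,"dx":0.4,"dy":0,"dz":0.3,"turn":0},{"claw":0,"dx":0.8,"dy":0,"dz":0.5,"turn":0},{"claw":0,"dx":1.3,"dy":0,"dz":0.8,"turn":0},{"claw":0,"dx":1.8,"dy":0,"dz":1.2,"turn":0},{"claw":0,"dx":2.2,"dy":0,"dz":1.8,"turn":0},{"claw":0,"dx":2.6,"dy":0,"dz":2.4,"turn":0},{"claw":0,"dx":3,"dy":0,"dz":2.9,"turn":0},{"claw":0,"dx":3.5,"dy":0,"dz":2.9,"turn":0},{"claw":0,"dx":4,"dy":0,"dz":2.9,"turn":0}]' 8; python3 -c "
from sm import *
smap('wrist',0,210,230,430,8,4)"
```

```text
clock: 24.22
tool_pos: [0.4279, -0.2918, 0.1407]
tool_rot: [0.997, 0.073, -0.0, -0.0]
ft_force: [0.0, 0.1, -2.3]
opening: 0.015
finger_force: 8.0
0 BBBBBSSBBBBBBBBBSSSBBBBBBBBBBSSSBBBBBBBBSSBBBBBBBB
8 BBBBBSBBBBBBBBBBBSBBBBBBBBBBBSSSBBBBBBBBBBBBBBBBBB
16 BBBBBSBBBBSBBBBBBBBBBBBBBBBBBSSBBBBBBBSBBBBBBBBBBB
24 BBBBBSBBBBBBBBBBBSBBBBBBBBBBSSSBBBBBSBBBBBBBBBBBBB
32 BBBBBSBBBBBBBBBBSSBBBBBBBBBSSSSSBBBBBBBBBBBBBBBBBB
40 BBBBBBSSBBBBBBSSSSSBBBBBBSSSSSSSSBBBBBBBSBBBBBBBBB
48 BBBBBBSSSSSBSSSSSSSSSSSSSSSSSSSSBBSSSSSSSBBBBBBBBB
56 BBBBBBSSBBBBBBBBBSSSSSSSSSSSSBBBBBBBBBSSSBBBBBBBBB
64 BBBBBBSBBBBBBBBBBSSBBSSSSSSSBBBBBBBBBBBSSBBBBBBBBB
72 BBBBBBBBBBBBBBBBBBBBBBBSSSSSSBBBBBBBBBBSSBBBBBBBBB
80 BBBBBBBBBBBBBBBBBBBBBBBBSSSSSSBBBBBBBBBSSBBBBBBBBB
88 BBBBBBSBBBBBBBBBBBBBBBBBBSSSSSSSBBBBBBSSSBBBBBBBBB
96 BBBBBBSSSSSSSSSSSSSSSSSSSSSSSSSSSSSSSSSSSBBBBBBBBb
104 BBBBBBSSBSSSSSSSSSSSSSSSSSSSSSSSSSSSSSSSBBBBBBBBBb
112 BBBBBBBBSSSSSSSSSSSSSSSSSSSSSSSSSSSSSSSSBBBBBBBBBb
120 BBBBBBBBSSSSSSSSSSSSSSSSSSSSSSSSSSSSSSSSBBBBBBBBbb
128 BBBBBBBBSSSSSSSSSSSSSSSSSSSSSSSSSSSSSSSSBBBBBBBBbb
136 BBBBBBBBSSSSSSSSSSSSSSSSSSSSSSSSSSSSSSSSBBBBBBBbbb
144 BBBBBBBBSSSSSSSSSSSSSSSSSSSSSSSSSSSSSSSSBBBBBBB...
152 BBBBBBBBSSSSSSSSSSSSSSSSSSSSSSSSSSSSSSSSBBBBBBB...
160 bBBBBBBBSSSSSSSSSSSSSSSSSSSSSSSSSSSSSSSSBBBBBBb...
168 .BBBBBBBSSSSSSSSSSSSSSSSSSSSSSSSSSSSSSSSBBBBBB....
176 .BBBBBBBSSSSSSSSSSSSSSSSSSSSSSSSSSSSSSSSBBBBBb....
184 .bBBBBBBBSSSSSSSSSSSSSSSSSSSSSSSSSSSSSSSBBBBB.....
192 ..BBBBBBBSSSSSSSSSSSSSSSSSSSSSSSSSSSSSSSBBBBB.....
200 ..bBBBBBBSSSSSSSSSSSSSSSSSSSSSSSSSSSSSSBBBBB......
208 b..BBBBBBSSSSSSSSSSSSSSSSSSSSSSSSSSSSSSBBBBB...b..
```

```bash
python3 -c "
from sm import *
im=env.read_camera('wrist'); h=cv2.cvtColor(im,cv2.COLOR_RGB2HSV)
for r in range(0,250,5): print(r,''.join('%x'%(h[r,q,1]//16) for q in range(240,410,3)))
smap('side',260,380,240,420,5,3)"
```

```text
0 777111163344445564111158777777778821111177655556650057777
5 777113543343445566211588787777677841111677655566664067676
10 777126444433444666513887765776678841111777654433566477667
15 777164344314455666617887644667788851112777642133566467776
20 777255444334456667528787744525888841105777652211366677777
25 667455544434566676418887887668888711116777764234566677767
30 777526555666666774116888777888888111115777776666677277767
35 777515766666677752112888888888862111101577777666676177767
40 676611466667776511111388888886211111101167777777771177766
45 776611101234200111111222555121111111101124678777410177766
50 776711246777787621111211111111111111157766777762000577777
55 777716777777778784111111111111111112776666545667201676777
60 777777777657777785211111111111111115776654445566720576667
65 766877765446656886112236111111111112776654444555660676767
70 667877776653657872256666662111111111777766545555671776666
75 777887777445688875666666666211111110177776766556671776777
80 777788777667887666666666666611111110017777666676760777777
85 777777888888755666666666666411111110001477777777611777777
90 7
[... 2837 characters left out ...]
...bbBbSSbSSbSbSSSSSSSSSSBBBBBBBBBBBBBBBBBBBBBBBSS
330 .............bBBbbSbbSSSSSSSSSSSSSSSBBBBBBBBBBBBBBBBBBBBBSSS
335 ..............bBBSSSSSSSSSSSSSSSSSSSBBBBBBBBBBBBBBBBBBBSSSSS
340 ...............bBBBbSSSSSSSSSSSSSSBBBBBBBBBBBBBBBBBBb..SSSSS
345 ................bBBBBSSSSSSSSSSSBBBBBBBBBBBBBBBBb.......SSSS
350 .................bbBBbSSSSSSSBBBBBBBBBBBBBBBbb..........bSSS
355 ..................bBBBBSSSSBBBBBBBBBBBBBBb...............SSS
360 ....................bBBbBBBBBBBBBBBBBb....................SS
365 .....................BBBBBBBBBBBBb.........................S
370 ......................BBBBBBBBb.............................
375 .......................BBBb.................................
```

```bash
python3 -c "
from sm import *
im=env.read_camera('wrist'); cv2.imwrite('pics/w5.png',im[:,:,::-1])
for p in ((60,320),(45,320),(30,310),(10,348),(0,255),(60,270),(20,270),(80,310),(80,340),(86,330),(95,320),(120,320),(150,320),(180,320),(205,320),(212,320),(222,325),(120,256),(120,262),(120,390),(50,240),(120,240)): print(p,im[p].tolist())
g=cv2.cvtColor(im,cv2.COLOR_RGB2GRAY)
for r in range(0,256,6): print(r,''.join('%x'%(g[r,q]//16) for q in range(225,425,3)))
b=np.array([.5248,-.2774]);a=.1505;u=np.array([np.cos(a),np.sin(a)]);v=np.array([-u[1],u[0]]);c=cam('wrist')
for n,x,y,z in (('backwall top in L',.0955,.052,.072),('R',.0955,-.052,.072),('back floor L',.0955,.052,.006),('R',.0955,-.052,.006),('front in floorL',-.0955,.052,.006),('x0 floor L',0,.052,.006),('x0 floor R',0,-.052,.006),('x50',.05,0,.006)): print(n,px(c,(*(b+u*x+v*y),z)).round(0))
"
```

```text
(60, 320) [255, 255, 239]
(45, 320) [255, 255, 234]
(30, 310) [229, 170, 111]
(10, 348) [255, 255, 234]
(0, 255) [255, 255, 235]
(60, 270) [254, 233, 165]
(20, 270) [255, 249, 202]
(80, 310) [248, 213, 151]
(80, 340) [255, 255, 232]
(86, 330) [255, 255, 230]
(95, 320) [245, 239, 237]
(120, 320) [244, 238, 237]
(150, 320) [242, 234, 234]
(180, 320) [242, 235, 233]
(205, 320) [239, 232, 229]
(212, 320) [205, 194, 191]
(222, 325) [232, 224, 223]
(120, 256) [247, 210, 150]
(120, 262) [170, 161, 158]
(120, 390) [229, 187, 142]
(50, 240) [174, 134, 98]
(120, 240) [168, 129, 93]
0 88889899ffffffffffeeeceffffcbdccdddddcaffffffdccdeeeeddeff999888788
6 88889899ffdfffeffffedddfffcbccdddddddcaefffffbcdeeeeeeeddd999888888
12 88889899fdefeffffeeecdccfeabcdeedddedaadffffbbdddeffffeddb988888778
18 88888899feeeeffffeeddcadfbcacdfeefecaabeffffcadddefffffdda988888878
24 88888898edeeeeffedddcaeffcaacbbcdda99aafffffc9cddddffeddd9988888878
30 88888898efcdeedccddcaceffebabcdcb8aaaaffffffe88bccdeeedcc999888887a
36 88888888cffcbcddcbbbefffffdab988abbbfffffffffe98acbbcdccf999888888a
42 88888888bfffdcccbacffff
[... 2032 characters left out ...]
da999a88ffff2221222
216 322222bccc9ddda99aaaaaaa855536acdddda834557aaaaaaaa9aeedfff92222222
222 3332228ccd9dddeeeeeeeee9656428eeeeeeec335566eeeeeeeeedbcddd22221212
228 3344333333333333333333355553326ddddd9223555543333333333333333333333
234 3444433333333333333333355543227ddddda223455543333333333333333333333
240 334434444333333333333786663327dddeddda22355578333333333333333333333
246 433443444443333333333a87553329b888889b2324668a533333333333333333333
252 444444444444444444445b76666666666666666666666a744444444444444444444
backwall top in L [ 206. -158.]
R [ 441. -159.]
back floor L [246. -63.]
R [402. -64.]
front in floorL [263. 211.]
x0 floor L [255.  89.]
x0 floor R [393.  89.]
x50 [324.  14.]
```

The numbers are clear now. The overexposed wood is the bin floor, the lip lies on it at row 93 (bin x about 0) just before the nuts, and the pan is still about 0.2 rad nose-down with its heel at the front wall. The grip has slid about 27 mm down the handle. I'll push on and flatten.

```bash
python3 -m handwheel '[{"claw":0,"dx":1,"dy":0,"dz":0,"turn":0},{"claw":0,"dx":2,"dy":0,"dz":0.1,"turn":0},{"claw":0,"dx":3,"dy":0,"dz":0.3,"turn":0},{"claw":0,"dx":3.8,"dy":0,"dz":0.7,"turn":0},{"claw":0,"dx":4.4,"dy":0,"dz":1.1,"turn":0},{"claw":0,"dx":5,"dy":0,"dz":1.5,"turn":0},{"claw":0,"dx":5.6,"dy":0,"dz":1.8,"turn":0},{"claw":0,"dx":6.2,"dy":0,"dz":2,"turn":0}]' 12; cat >> sm.py <<'E'
b=np.array([.5248,-.2774]);a=.1505;u=np.array([np.cos(a),np.sin(a)]);v=np.array([-u[1],u[0]])
def gmap(n='wrist',r0=0,r1=230,c0=225,c1=425,dr=6,dc=3):
    im=env.read_camera(n); h=cv2.cvtColor(im,cv2.COLOR_RGB2HSV); d=im.astype(int)
    for r in range(r0,r1,dr): print(r,''.join(('#' if (d[r,q].max()-d[r,q].min())>55 else ('+' if d[r,q].min()<150 else 'W')) if d[r,q].max()>70 else '.' for q in range(c0,c1,dc)))
    c=cam(n) if n!='wrist' else cam('wrist'); print('xb rows',[(x,px(c,(*(b+u*x),.006)).round(0).tolist()) for x in (0,.03,.06,.0955)]); o=env.get_obs(); print('grip bin',((o['tool_pos'][:2]-b)@u).round(4),o['tool_pos'][2].round(4))
E
python3 -c "
from sm import *
gmap()"
```

```text
clock: 25.42
tool_pos: [0.4889, -0.2834, 0.1226]
tool_rot: [0.997, 0.074, -0.001, 0.0]
ft_force: [-7.8, -0.6, 15.4]
opening: 0.0148
finger_force: 12.0
0 ###################################################################
6 ###################################################################
12 ###################################################################
18 ###################################################################
24 ###########################################################W#######
30 ######WWWWWWWW###W##WW######WWWW#########WWWW##############W#######
36 ######WWWWWWW###WWWWWWWW#####WW###########W#########WW#############
42 ######WWWWWWWW##WWWWWWWW######W####################WWW#############
48 #######WWWWWWW####WWWWW###########################WWWW#############
54 #######WWWWWWWWW###################################################
60 #######WW#####################W############WW############W#########
66 ###################W#######################WWWWW#####WWWWW#########
72 ########W##W#WWW##########################WWWWW##########W#########
78 ##########WWWWWW#########
[... 1265 characters left out ...]
86 ############WWWWWWWWWWWWWWWWWWWWWWWWWWWWWWWWWWWWWWWWWWW############
192 #############WWWWWWWWWWWWWWWWWWWWWWWWWWWWWWWWWWWWWWWWWW############
198 #############WWWWWWWWWWWWWWWWWWWWWWWWWWWWWWWWWWWWWWWWWW############
204 #############WWWWWWWWWWWWWWWWWWWWWWWWWWWWWWWWWWWWWWWWW#############
210 #############WWWWWWWWWWWWWWWWWWWWWWWWWWWWWWWWWWWWWWWWWW############
216 ##############WWWWWWWWWW++++.+WWWWWWWW.++++WWWWWWWWWWWW###########+
222 ##############WWWWWWWWW+++++.+WWWWWWWW..++++WWWWWWWWWW############.
228 ++++++................+++++..##WWWWWW#..+++++......................
xb rows [(0, [323.0, 175.0]), (0.03, [323.0, 134.0]), (0.06, [322.0, 89.0]), (0.0955, [322.0, 32.0])]
grip bin -0.0356 0.1226
```

Nuts are riding into the pan. I'll push further towards the back wall.

```bash
python3 -m handwheel '[{"claw":0,"dx":0.5,"dy":0,"dz":0,"turn":0},{"claw":0,"dx":1,"dy":0,"dz":0,"turn":0},{"claw":0,"dx":1.5,"dy":0,"dz":0,"turn":0},{"claw":0,"dx":2,"dy":0,"dz":0,"turn":0},{"claw":0,"dx":2.4,"dy":0,"dz":0,"turn":0},{"claw":0,"dx":2.4,"dy":0,"dz":0,"turn":0}]' 25; python3 -c "
from sm import *
gmap()"
```

```text
clock: 26.22
tool_pos: [0.5132, -0.2799, 0.1226]
tool_rot: [0.997, 0.074, -0.0, 0.001]
ft_force: [-3.9, -0.2, 8.8]
opening: 0.015
finger_force: 25.6
0 WWWWWWWWWWWWWWWWWWWWWWWWWWWWWWWWWWWWWWWWWWWWWWWWWWWWWWWWWWWWWWWWWWW
6 WWWWWWWWWWWWWWWWWWWWWWWWWWWWWWWWWWWWWWWWWWWWWWWWWWWWWWWWWWWWWWWWWWW
12 WWWWWWWWWWWWWWWWWWWWWWWWWWWWWWWWWWWWWWWWWWWWWWWWWWWWWWWWWWWWWWWWWWW
18 WWWWWWWWWWWWWWWWWWWWWWWWWWWWWWWWWWWWWWWWWWWWWWWWWWWWWWWWWWWWWWWWWWW
24 WWWWWWWWWWWWWWWWWWWWWWWWWWWWWWWWWWWWWWWWWWWWWWWWWWWWWWWWWWWWWWWWWWW
30 WWWWWWWWWWWWWWWWWWWWWWWWWWWWWWWWWWWWWWWWWWWWWWWWWWWWWWWWWWWWWWWWWWW
36 WWWWWWWWWWWWWWWWWWWWWWWWWWWWWWWWWWWWWWWWWWWWWWWWWWWWWWWWWWWWWWWWWWW
42 ###################################################################
48 ###################################################################
54 ###################################################################
60 ###################################################################
66 ##########################################################W########
72 #######WWWWWWWWW############WWW###########WWW#############W########
78 ###########WWW#############
[... 1264 characters left out ...]
6 ############WWWWWWWWWWWWWWWWWWWWWW###+WWWWWWWWWWWWWWWWW############
192 #############WWWWWWWWWWWWWWWWWWWWWWWWWWWWWWWWWWWWWWWWWW############
198 #############WWWWWWWWWWWWWWWWWWWWWWWWWWWWWWWWWWWWWWWWWW############
204 #############WWWWWWWWWWWWWWWWWWWWWWWWWWWWWWWWWWWWWWWWW#############
210 #############WWWWWWWWWWWWWWWWWWWWWWWWWWWWWWWWWWWWWWWWW#############
216 ##############WWWWWWWWWW++++.+WWWWWWWW.++++WWWWWWWWWWWW############
222 ##############WWWWWWWWW+++++.+WWWWWWWW..++++WWWWWWWWW##############
228 ++++++.................++++..##WWWWWW#..+++++......................
xb rows [(0, [323.0, 206.0]), (0.03, [323.0, 167.0]), (0.06, [322.0, 125.0]), (0.0955, [322.0, 71.0])]
grip bin -0.0118 0.1226
```

```bash
python3 -m handwheel '[{"claw":0,"dx":0.5,"dy":0,"dz":0,"turn":0},{"claw":0,"dx":1,"dy":0,"dz":0,"turn":0},{"claw":0,"dx":1.4,"dy":0,"dz":0,"turn":0},{"claw":0,"dx":1.6,"dy":0,"dz":0,"turn":0},{"claw":0,"dx":1.6,"dy":0,"dz":0,"turn":0}]' 25; python3 -c "
from sm import *
gmap(r0=36)"
```

```text
clock: 26.9
tool_pos: [0.5236, -0.2782, 0.1224]
tool_rot: [0.997, 0.074, -0.006, 0.0]
ft_force: [-19.0, -5.5, 17.1]
opening: 0.0149
finger_force: 29.2
36 WWWWWWWWWWWWWWWWWWWWWWWWWWWWWWWWWWWWWWWWWWWWWWWWWWWWWWWWWWWWWWWWWWW
42 WWWWWWWWWWWWWWWWWWWWWWWWWWWWWWWWWWWWWWWWWWWWWWWWWWWWWWWWWWWWWWWWWWW
48 WWWWWWWWWWWWWWWW######WWWWWWWWWWWWWWWWWWWWWWWWWWWWWWWWWWWWWWWWWWWWW
54 WWWWWWWWWWWWWWW##########WWWWWWWWWWWWWWWWWWWWWWWWWWWWWWWWWWWWWWWWWW
60 WWWWWWWWWWWW################WWWWWWWWWWWWWWWWWWWWWWWWWWWWWWWWWWWWWWW
66 ###################################################################
72 ###################################################################
78 ###################################################################
84 ########WWWW##########WWWWWWW#########WWWWWW#########WWWWWW########
90 ########WWW#############WWWW###########WW##############WWWW########
96 #########################WW#####################W########W#########
102 ##########################W####################WWW#################
108 ##########################W####################WW###W##############
114 ####################
[... 842 characters left out ...]
6 ############WWW+#########################WWWWWWWWWWWWWW############
192 #############WW+############WW########WWWWWWWWWWWWWWWWW############
198 #############WWW###########WWWWWWWWWWWWWWWWWWWWWWWWWWWW############
204 #############WWWW+########WWWWWWWWWWWWWWWWWWWWWWWWWWWW#############
210 #############WWWWWWW####WWWWWWWWWWWWWWWWWWWWWWWWWWWWWWW############
216 ##############WWWWWWWWWWW+++.+WWWWWWWW.++++WWWWWWWWWWWW############
222 ##############WWWWWWWWW+++++.+WWWWWWWW..++++WWWWWWWWWW#############
228 ++++++.....+..........+++++..##WWWWWW#..+++++......................
xb rows [(0, [323.0, 217.0]), (0.03, [323.0, 179.0]), (0.06, [323.0, 138.0]), (0.0955, [323.0, 85.0])]
grip bin -0.0013 0.1224
```

A nut has ridden up at the back wall around (285,55), so I've pushed enough. I'll ease back a little, then lift slightly.

```bash
python3 -m handwheel '[{"claw":0,"dx":-0.3,"dy":0,"dz":0,"turn":0},{"claw":0,"dx":-0.6,"dy":0,"dz":0,"turn":0},{"claw":0,"dx":-0.9,"dy":0,"dz":-0.1,"turn":0},{"claw":0,"dx":-1.1,"dy":0,"dz":-0.4,"turn":0},{"claw":0,"dx":-1.2,"dy":0,"dz":-0.8,"turn":0},{"claw":0,"dx":-1.2,"dy":0,"dz":-1.2,"turn":0},{"claw":0,"dx":-1.2,"dy":0,"dz":-1.5,"turn":0},{"claw":0,"dx":-1.2,"dy":0,"dz":-1.5,"turn":0}]' 45; python3 -c "
from sm import *
gmap(r0=24,c0=237,c1=412,dr=5)"
```

```text
clock: 27.95
tool_pos: [0.5174, -0.279, 0.1366]
tool_rot: [0.997, 0.073, 0.0, 0.0]
ft_force: [-0.2, -0.0, -2.4]
opening: 0.0147
finger_force: 48.0
24 WWWWWWWWWWWWWWWWWWWWWWWWWWWWWWWWWWWWWWWWWWWWWWWWWWWWWWWWWWW
29 WWWWWWWWWWWWWWWWWWWWWWWWWWWWWWWWWWWWWWWWWWWWWWWWWWWWWWWWWWW
34 WWWWWWWWWWWWWWWWWWWWWWWWWWWWWWWWWWWWWWWWWWWWWWWWWWWWWWWWWWW
39 WWWWWWWWWWWWWWWWWWWWWWWWWWWWWWWWWWWWWWWWWWWWWWWWWWWWWWWWWWW
44 WWWWWWWWWWWWWWWWWWWWWWWWWWWWWWWWWWWWWWWWWWWWWWWWWWWWWWWWWWW
49 WWWWWWWWWWWWWWWWWWWWWWWWWWWWWWWWWWWWWWWWWWWWWWWWWWWWWWWWWWW
54 WWWWWWWWWWWWWWWW##WWWWWWWWWWWWWWWWWWWWWWWWWWWWWWWWWWWWWWWWW
59 ###########################################################
64 ###########################################################
69 ###########################################################
74 ###########################################################
79 #####WW###########################WWWWWWWW####WWWWWWW######
84 #####################WWW##########WWWW###########WWWW######
89 ######################WW###########WW##############WW######
94 #######################+####################WW######W######
99 #####
[... 1145 characters left out ...]
9 ########WW++############W###########WWWWWWWWWWW+++W########
194 #########W++############WWWW#####WWWWWWWWWWWWWW++WW########
199 #########W+++##########WWWWWWWWWWWWWWWWWWWWWWW+++WW########
204 #########WW+++########WWWWWWWWWWWWWWWWWWWWWWWW+++W#########
209 #########WW++WW+####+WWWWWWWWWWWWWWWWWWWWWWWWW++WW#########
214 #########WW+WWWWWWWWW+++++WWWWWWWW++++WWWWWWWWW++W#########
219 ##########WWWWWWWWWW++++.+WWWWWWW+.++++WWWWWWWWWW+#########
224 ##########WWWWWWWWW++++..+WWWWWWWW..++++WWWWWWWWWW#########
229 ...................++++..+#WWWWWW#..+++++..................
xb rows [(0, [324.0, 206.0]), (0.03, [323.0, 170.0]), (0.06, [323.0, 131.0]), (0.0955, [323.0, 81.0])]
grip bin -0.0076 0.1364
```

Four nuts sit well inside the pan, at about (285,185), (335,177), (300,142) and (373,142). I'll raise it just over the front wall and draw back gently. Then I'll set the front of the pan on that wall to tilt the nose up, so anything that falls stays in the bin.

```bash
python3 -m handwheel '[{"claw":0,"dx":0,"dy":0,"dz":-0.4,"turn":0},{"claw":0,"dx":-0.1,"dy":0,"dz":-0.8,"turn":0},{"claw":0,"dx":-0.4,"dy":0,"dz":-1.1,"turn":0},{"claw":0,"dx":-0.9,"dy":0,"dz":-1.2,"turn":0},{"claw":0,"dx":-1.6,"dy":0,"dz":-1.2,"turn":0},{"claw":0,"dx":-2.5,"dy":0,"dz":-1.2,"turn":0},{"claw":0,"dx":-3.5,"dy":0,"dz":-1.2,"turn":0},{"claw":0,"dx":-4.4,"dy":0,"dz":-1.2,"turn":0},{"claw":0,"dx":-5.1,"dy":0,"dz":-1.2,"turn":0},{"claw":0,"dx":-5.6,"dy":0,"dz":-1.2,"turn":0},{"claw":0,"dx":-5.8,"dy":0,"dz":-1.2,"turn":0},{"claw":0,"dx":-5.8,"dy":0,"dz":-1.2,"turn":0}]' 45; python3 -c "
from sm import *
gmap(r0=0,c0=237,c1=412,dr=5)"
```

```text
clock: 29.5
tool_pos: [0.4599, -0.2874, 0.1483]
tool_rot: [0.997, 0.073, 0.0, 0.0]
ft_force: [0.4, -0.0, -2.9]
opening: 0.0146
finger_force: 48.1
0 +#######################################WWWWWWWWWWWWW+#++++
5 +############################################WWWWWWWW##++++
10 +#+###############################################WWW##++++
15 +#+####################################################++++
20 +#+####################################################++++
25 +++####################################################++++
30 +++###################################################+++++
35 +++####################################################++++
40 ++++##################################################+++++
45 +++#+#################################################+++++
50 ++#####################################################++++
55 ++#++#################################################+++++
60 ++#+#################################################++++++
65 ++++##################################################+++++
70 ++++#################################################++++++
75 ++#+####
[... 1392 characters left out ...]
185 ###+++++++++##########+##############+WWWWWWWW++++++++####.
190 #####++#++++##########++W+#########+WWWWWWWWWW+++++#+####+.
195 ####+++#++++##########++WWW++++++WWWWWWWWWWWWW+++++++####..
200 ####+++##++++#########+WWWWWWWWWWWWWWWWWWWWWWW+++++#+####..
205 +####++##++++++######++WWWWWWWWWWWWWWWWWWWWWW+++++++#####..
210 .####+++#+++++++++++++++++++++++++++++++++++++++++++####...
215 .####++###+++++++++++++..+++W+W+++..++++++++++++++++####...
220 .+####+###+++++++++++++...++++++++..+++++++++++++++#####...
225 ..####++##WWWWWWWW+++++..+WWWWWWW+..+++++WWWWWWWW++####....
xb rows [(0, [323.0, 133.0]), (0.03, [323.0, 94.0]), (0.06, [323.0, 51.0]), (0.0955, [323.0, -2.0])]
grip bin -0.0656 0.1483
```

Six nuts are in the pan and steady, and the lip is at row 85. I'll continue back until the front wall is under the pan's front.

```bash
python3 -m handwheel '[{"claw":0,"dx":-0.2,"dy":0,"dz":0,"turn":0},{"claw":0,"dx":-0.7,"dy":0,"dz":0,"turn":0},{"claw":0,"dx":-1.6,"dy":0,"dz":0,"turn":0},{"claw":0,"dx":-2.8,"dy":0,"dz":0,"turn":0},{"claw":0,"dx":-4.1,"dy":0,"dz":0,"turn":0},{"claw":0,"dx":-5.5,"dy":0,"dz":0,"turn":0},{"claw":0,"dx":-6.9,"dy":0,"dz":0,"turn":0},{"claw":0,"dx":-8.2,"dy":0,"dz":0,"turn":0},{"claw":0,"dx":-9.4,"dy":0,"dz":0,"turn":0},{"claw":0,"dx":-10.4,"dy":0,"dz":0,"turn":0},{"claw":0,"dx":-11,"dy":0,"dz":0,"turn":0},{"claw":0,"dx":-11.2,"dy":0,"dz":0,"turn":0}]' 45|tail -4; python3 -m handwheel '[{"claw":0,"dx":0,"dy":0,"dz":0.3,"turn":0},{"claw":0,"dx":0,"dy":0,"dz":0.8,"turn":0},{"claw":0,"dx":0,"dy":0,"dz":1.3,"turn":0},{"claw":0,"dx":0,"dy":0,"dz":1.7,"turn":0},{"claw":0,"dx":0,"dy":0,"dz":2,"turn":0},{"claw":0,"dx":0,"dy":0,"dz":2.3,"turn":0},{"claw":0,"dx":0,"dy":0,"dz":2.6,"turn":0}]' 9; python3 -c "
from sm import *
gmap(r0=20,c0=237,c1=412,dr=6)"
```

```text
tool_rot: [0.997, 0.073, 0.0, 0.0]
ft_force: [0.3, -0.5, -2.9]
opening: 0.0148
finger_force: 48.1
clock: 31.92
tool_pos: [0.3488, -0.3037, 0.1221]
tool_rot: [0.997, 0.073, -0.0, -0.0]
ft_force: [-4.4, -0.6, 3.2]
opening: 0.0151
finger_force: 15.1
20 +#######################################################+++
26 +#######################################################+++
32 #######################################################++++
38 #######################################################++++
44 +######################################################++++
50 #+#####################################################+++#
56 ++#####################################################+++#
62 ++#####################################################+++#
68 ++##WWWWWWWWWWWWWWWWWWWWWWWW++#WWWWWWWWWWWWWWWWWWWWWWWW++##
74 ++###WWWWWWWWWWWWWWWWWWWWW+#######WWWWWWWWWWWWWWWWWWWWW++##
80 ++###WWWWWWWWWWWWWWWWWWW+###########WWWWWWWWWWWWWWWWWW+++##
86 ++###WWWWWWWWWWWWWWWWWW+############WWWWWWWWWWWWWWWWW+W+###
92 ++###W+WWWWWWWWWWWWWWW+##############WWWWWWWWWWWWWWWW+W+###
98 #++##+++WWWWWWWWWWWWWW+########
[... 802 characters left out ...]
......+++++#########+#+W+##########++++###++++++++++......
182 .......+++++##########################+WWWWWWW+++++++......
188 .......+++++##########+################+WWWWWW++++++.......
194 ........++++#########++++#############++WWWWWW++++++.......
200 ........+++++########+++++###########++++++++++++++........
206 ........+++++++++++++++++++++++#+++++++++++++++++++........
212 .........+++++++++++++++++++WWWW++++++++++++++++++.........
218 .........++++++++++++++..+++++++++..++++++++++++++.......#.
224 .........+WWWWWWWW+++++..+WWWWWWW+..++.++WWWWWWWW+#........
xb rows [(0, [324.0, -53.0]), (0.03, [323.0, -113.0]), (0.06, [323.0, -179.0]), (0.0955, [323.0, -265.0])]
grip bin -0.178 0.1218
```

```bash
python3 -m handwheel '[{"claw":0,"dx":0,"dy":0,"dz":0.3,"turn":0},{"claw":0,"dx":0,"dy":0,"dz":0.6,"turn":0},{"claw":0,"dx":0,"dy":0,"dz":0.9,"turn":0},{"claw":0,"dx":0,"dy":0,"dz":1.1,"turn":0},{"claw":0,"dx":0,"dy":0,"dz":1.1,"turn":0}]' 8|tail -3;python3 -m handwheel '[{"claw":0,"dx":0,"dy":0,"dz":0,"turn":0},{"claw":0,"dx":0,"dy":0,"dz":-0.3,"turn":0},{"claw":0,"dx":0,"dy":0,"dz":-1,"turn":0},{"claw":0,"dx":0,"dy":0,"dz":-2,"turn":0},{"claw":0,"dx":0,"dy":0,"dz":-3,"turn":0},{"claw":0,"dx":0,"dy":0,"dz":-3.5,"turn":0},{"claw":0,"dx":0,"dy":0,"dz":-3.5,"turn":0}]' 45; python3 -c "
from sm import *
gmap(r0=20,c0=237,c1=412,dr=6)"
```

```text
ft_force: [-9.4, 2.4, 19.7]
opening: 0.0149
finger_force: 17.9
clock: 33.48
tool_pos: [0.3492, -0.3039, 0.1467]
tool_rot: [0.997, 0.073, 0.0, 0.0]
ft_force: [-0.2, 0.3, -3.5]
opening: 0.0146
finger_force: 53.1
20 ++++########################################+##########+###
26 ++++#################################################+++###
32 #+++################################################++++###
38 #+++#################################################+++###
44 #+++################################################+++####
50 #+++#################################################++####
56 ##+#+###############################################+++####
62 ##WWWWWWWWWWWWWWWWWWWWWWWWWWWWWWWWWWWWWWWWWWWWWWWWWWWWWWW##
68 ##WWWWWWWWWWWWWWWWWWWWWWWWWWWWWWWWWWWWWWWWWWWWWWWWWWWWWWW##
74 ###WWWWWWWWWWWWWWWWWWWWWWWWWWWWWWWWWWWWWWWWWWWWWWWWWWWWW###
80 ###WWWWWWWWWWWWWWWWWWWWWWWWWWWWWWWWWWWWWWWWWWWWWWWWWWWW+##.
86 ###W+WWWWW+W+WW+++W++WW++WWW+WW+WWWWWWWWWWWWWWWWWWWWWW++##.
92 ###W+WWWW+W+WWW+WW+WWWWWWWWWWWWWWWWWWWWWWWWWWWWWWWWWWW++##.
98 ###W++W+W++W++WWWWWW+WW+WWWWWWWWWWWWWWWWWWWWWWWWWWWWW+++#+.
104 ###+
[... 765 characters left out ...]
.....++++++##########+++############++#########++++++.....
182 ......+++++###########+################++++##++++++++......
188 .......++++###########+################+WW+WW++++++++......
194 .......+++++#########++++#############++++++++++++++.......
200 ........+++++++######++++++#########++++++++++++++++.......
206 ........+++++++++++++++++++++++++++++++++++++++++++........
212 .........++++++++++++++++++WWWWW+++++++++++++++++++...+....
218 .........+++++++++++++...+++++++++..++++++++++++++.........
224 .........+++++++++++.+...+++++++++..++++++++++W+++.........
xb rows [(0, [323.0, -31.0]), (0.03, [323.0, -83.0]), (0.06, [323.0, -139.0]), (0.0955, [323.0, -211.0])]
grip bin -0.1778 0.1464
```

Five nuts are settled deep in the pan with the nose up and the lip at row 60. Now I'll lift and work out the carry to the bowl.

```bash
python3 -m handwheel '[{"claw":0,"dx":0,"dy":0,"dz":-0.4,"turn":0},{"claw":0,"dx":0,"dy":0,"dz":-1.2,"turn":0},{"claw":0,"dx":0,"dy":0,"dz":-2.4,"turn":0},{"claw":0,"dx":0,"dy":0,"dz":-4,"turn":0},{"claw":0,"dx":0,"dy":0,"dz":-5.6,"turn":0},{"claw":0,"dx":0,"dy":0,"dz":-7.2,"turn":0},{"claw":0,"dx":0,"dy":0,"dz":-8.4,"turn":0},{"claw":0,"dx":0,"dy":0,"dz":-9.2,"turn":0},{"claw":0,"dx":0,"dy":0,"dz":-9.4,"turn":0},{"claw":0,"dx":0,"dy":0,"dz":-9.4,"turn":0}]' 50; python3 -c "
from h import *
B=np.array([.557,.224]);y=.3;g=B-.077*np.array([np.cos(y),np.sin(y)]);print(g); go((*g,.238),y)"
```

```text
clock: 34.78
tool_pos: [0.3489, -0.3036, 0.24]
tool_rot: [0.997, 0.073, -0.0, -0.0]
ft_force: [-0.2, 0.1, -1.9]
opening: 0.0147
finger_force: 57.9
[0.48343909 0.20124494]
t=34.77 shift cm [ 20.7  -47.97   0.21] turn -0.153
```

```bash
python3 -m handwheel '[{"claw":0,"dx":0.24,"dy":-0.55,"dz":0,"turn":0},{"claw":0,"dx":0.71,"dy":-1.65,"dz":0,"turn":0},{"claw":0,"dx":1.43,"dy":-3.3,"dz":0,"turn":0},{"claw":0,"dx":2.4,"dy":-5.5,"dz":0,"turn":0},{"claw":0,"dx":3.6,"dy":-8.3,"dz":0,"turn":0},{"claw":0,"dx":4.9,"dy":-11.4,"dz":0,"turn":0},{"claw":0,"dx":6.3,"dy":-14.5,"dz":0,"turn":0},{"claw":0,"dx":7.6,"dy":-17.6,"dz":0,"turn":0},{"claw":0,"dx":9,"dy":-20.8,"dz":0,"turn":0},{"claw":0,"dx":10.3,"dy":-23.9,"dz":0,"turn":0},{"claw":0,"dx":11.7,"dy":-27,"dz":0,"turn":0},{"claw":0,"dx":13,"dy":-30.1,"dz":0,"turn":0}]' 50|head -2;python3 -m handwheel '[{"claw":0,"dx":1.35,"dy":-3.1,"dz":0,"turn":-0.02},{"claw":0,"dx":2.7,"dy":-6.2,"dz":0,"turn":-0.04},{"claw":0,"dx":4.05,"dy":-9.4,"dz":0,"turn":-0.06},{"claw":0,"dx":5.2,"dy":-12.1,"dz":0,"turn":-0.08},{"claw":0,"dx":6.2,"dy":-14.3,"dz":0,"turn":-0.1},{"claw":0,"dx":6.9,"dy":-16,"dz":0,"turn":-0.12},{"claw":0,"dx":7.4,"dy":-17.1,"dz":0,"turn":-0.14},{"claw":0,"dx":7.7,"dy":-17.8,"dz":0,"turn":-0.15},{"claw":0,"dx":7.7,"dy":-17.8,"dz":0,"turn":-0.15},{"claw":0,"dx":7.7,"dy":-17.8,"dz":0,"turn":-0.15}]' 50; python3 -c "
from sm import *
gmap(r0=0,c0=180,c1=480,dr=6,dc=4)
c=cam('wrist'); np.savez('w6.npz',K=c[0],R=c[1],t=c[2]);cv2.imwrite('pics/w6.png',env.read_camera('wrist')[:,:,::-1]);cv2.imwrite('pics/sc6.png',env.read_camera('scene')[:,:,::-1]);cv2.imwrite('pics/sd6.png',env.read_camera('side')[:,:,::-1])
print('bowl rim px',[px(c,(.557+.08*np.cos(t),.224+.08*np.sin(t),.06)).round(0).tolist() for t in np.arange(0,6.28,np.pi/4)])
"
```

```text
clock: 36.28
tool_pos: [0.4332, 0.0152, 0.2403]
clock: 37.52
tool_pos: [0.4835, 0.1998, 0.2402]
tool_rot: [0.989, 0.148, -0.0, 0.0]
ft_force: [-0.6, -0.4, -3.0]
opening: 0.0144
finger_force: 57.9
0 ####.+............................................+++++++++++++++++++++++++
6 ####+................................................++++++++++++++++++++++
12 ###++...................................................+++++++++++++++++++
18 ###++......................................................++++++++++++++++
24 ###...........................................................+++++++++++++
30 ##..........................+WWWWWWWWWWWWW+.....................+++++++++++
36 ##++.....................WWWW+++++++++++++WWW+.....................++++++++
42 #++....................WWW+++++++++++++++++++WWW......................+++++
48 #++..................WWW++++++WWWWWWWWWWW++++++WWW.......................++
54 #.+................+WW++++WWWWWWWWWWWWWWWWWWW++++WW+.......................
60 +...............WWWWWWWWWWWWWWWWWWWWWWWWWWWWWWWWWWWWWWWWW+.................
66 +...............WWWWWWWWWWWWWWWWWW
[... 1760 characters left out ...]
++++++++++++++....+WWWWWWWWWWWWWWWWW
204 ....................+++++++++++++++++++++++++++++++++...+WWWWWWWWWWWWWWWWWW
210 .....................+++++++++++++++++++++++++++++++.....+WWWWWWWWWWWWWWWWW
216 .....................+++++++++....++++++...+++++++++........+WWWWWWWWWWWWWW
222 ......................+++++++.....++++++....++++++++...........WWWWWWWWWWWW
228 ..................................+++++..........................+WWWWWWWWW
xb rows [(0, [693.0, 265.0]), (0.03, [705.0, 243.0]), (0.06, [716.0, 220.0]), (0.0955, [731.0, 192.0])]
grip bin 0.0308 0.2402
bowl rim px [[349.0, 26.0], [278.0, 34.0], [237.0, 92.0], [248.0, 159.0], [299.0, 199.0], [360.0, 193.0], [403.0, 144.0], [401.0, 75.0]]
```

```bash
python3 -c "
from h import *
im=cv2.imread('pics/w6.png').astype(int); d=im[...,2]-im[...,0]
for r in range(100,215,5): print(r,''.join('%x'%min(15,max(0,d[r,q]//6)) for q in range(250,400,3)))
# walnuts left in bin: side view
s=cv2.imread('pics/sd6.png').astype(int); g=s.sum(2)//3
for r in range(265,370,4): print(r,''.join('%x'%(g[r,q]//16) for q in range(280,420,2)))
"
```

```text
100 11222222222222222222222222222222222222222222222221
105 00222222222222222222222222222222222222222222221110
110 00112222222222222222222221221122111111111111111101
115 00011222111111111111111124667877311111111111111101
120 01011211111111111111111377888888731111111111111100
125 10011121111221111111115778888888874111111111111100
130 00101125788888887411167788888888776111111111111001
135 00011487889888899886157888889888776311111111110011
140 10104878888888889887756778898888777677888311111001
145 11117788888898889887875666778887777778899875111111
150 11005788888888888778875567777867668889989987511011
155 21010488888888888888831125676554577798999998740101
160 31111112678888888765211111111111678888899888831010
165 31111011126666656311111111111111578898898888721010
170 10101111389888787731112677787662268888888888710010
175 10111005888899878761278878888888766777788776101110
180 10100118888888887777889999999888875466777750011111
185 10110128888889887768889999989889888211232101101010
190 01011128788888878657988899999988887211111111110000
195 11010115777777777521588888888888874011111101011111

[... 1489 characters left out ...]
7777778778888778878787777
337 1266accbbbbbbbbbbccccbbbbbbbb87788998777767778777888887888877367777777
341 111567ccbbbbccccbccbbbbbbbbb978999776677877788888778887762212227787777
345 1111367bcbccccbbbbbbbbbbcccaaab777778777788877788877421112111116777777
349 11111166bcbbbaaabbbbbccbbaaa87777777788777878776311111112121121167779f
353 1111111568ccbbbbbbbbbbbbba77777777777888777521111111111111112111167aff
357 11111111566bcabbbabbccc8777788777888777311111111111111111111111111679f
361 111111111366bcbccbcc87778777788877521111111111111111111111111111122677
365 1111111111166abcc97787777887774211111111111111111111111111111112111167
369 1111111111115668777788877531111111111111111111111111111111111111112116
```

Five nuts are in the pan above the bowl: (290,145), (340,130), (375,160), (285,185) and (330,188). I'll lower a bit and soften the grip to let it tip.

```bash
python3 -m handwheel '[{"claw":0,"dx":0,"dy":0,"dz":0.5,"turn":0},{"claw":0,"dx":0,"dy":0,"dz":1.2,"turn":0},{"claw":0,"dx":0,"dy":0,"dz":1.9,"turn":0},{"claw":0,"dx":0,"dy":0,"dz":2.4,"turn":0},{"claw":0,"dx":0,"dy":0,"dz":2.4,"turn":0}]' 50 |tail -4; python3 -m handwheel '[{"claw":0,"dx":0,"dy":0,"dz":0,"turn":0},{"claw":0,"dx":0,"dy":0,"dz":0,"turn":0},{"claw":0,"dx":0,"dy":0,"dz":0,"turn":0},{"claw":0,"dx":0,"dy":0,"dz":0,"turn":0}]' 3; cat >> sm.py <<'E'
def nmap(r0=0,r1=240,c0=220,c1=420,dr=6,dc=4):
    im=env.read_camera('wrist').astype(int); d=im[...,0]-im[...,2]; g=im.sum(2)//3
    for r in range(r0,r1,dr): print(r,''.join('N' if d[r,q]>26 else '%x'%(g[r,q]//16) for q in range(c0,c1,dc)))
E
python3 -c "
from sm import *
nmap()"
```

```text
tool_rot: [0.989, 0.148, -0.001, 0.0]
ft_force: [-0.2, -1.3, -1.4]
opening: 0.0148
finger_force: 57.9
clock: 38.85
tool_pos: [0.4836, 0.2003, 0.2163]
tool_rot: [0.989, 0.148, -0.0, 0.0]
ft_force: [-0.1, -0.5, -2.0]
opening: 0.0152
finger_force: 3.0
0 01101110111111111101110011111111111111111101101677
6 10111101101011111001111101111111111111111101011012
12 11101011110011011110010111100111110111111111111111
18 11110100111111111114aeffffffed94111101101111111100
24 1111111111011115effeN99899999bdeffe401111111011111
30 1110111111112Nfea99999999999999999NffN311111111111
36 11111011012efN9999999999a9aaa99999999cfd1101000110
42 111011101afd999999aaaaaaaaaaaaaaaa99999df900111011
48 11000003ee99999aaaaaaaaaaaaaaaaaaaaaa999aee2110100
54 1001103fN9999aaaaaabbbNNbbbbNbbbaaaaaaa999df111101
60 010103fN9999aaaabNbbbNNNNNNNNNNNbbbaaaaa999df21111
66 10103fc999aaaaabbNNNcNNNNNNNNNNNNNNbaaaaa999Nf3001
72 1100ed999aaaabbbNNNNNNNddNNdddNNNNNNbbaaaa999ee111
78 0116f999aaaabNNNNNNNNNNNdddddddddNNNNbbaaaa99af711
84 011ed99aaaabbNNNNNNNNNNNNNNNNddddddNNNNNaaaa99Ne10
90 106f999aaaabNNNNNNNNNNNNNNNNNNedddNNNNNN
[... 629 characters left out ...]
7887477777777777777777778777477777880010
168 00101188777776477777777777777777777777467777910011
174 11110118977786477777777777777777777777477789000010
180 11111110597776477777777777777777777777467970001011
186 1101110002997647777777777777777777777746a300000011
192 11110010000396467777777777777777777777450000000011
198 11111101010105467777777777777777777787460000000111
204 111111101000054677777777777777777777a7460000110117
210 1111111110111545777777777777777777777645000000118d
216 1111111011111545777722147777761226777645000101111a
222 11111111111114457772221477777612226776460000010111
228 11111111111111111122220477777611222111111111111111
234 11111111111111111122211477777611222111111111111111
```

```bash
python3 -m handwheel '[{"claw":0,"dx":0,"dy":0,"dz":0,"turn":0},{"claw":0,"dx":0,"dy":0,"dz":0,"turn":0}]' 3|tail -3; python3 -c "
from sm import *
nmap(r0=48,r1=228)"
```

```text
ft_force: [-0.6, -0.2, -1.7]
opening: 0.0148
finger_force: 3.0
48 10111114ee999999aaaaaaaaaaaaaaaaaaaa9999aef2111110
54 1011114fN9999aaaaaaabbNNbbNbbbbbbaaaaa9999Nf301111
60 111114fN9999aaaaabNNbNNNcNNNNNNNbbbaaaaa999Nf41111
66 01104fN999aaaabbNNcNNNNNNcNNNNNNNNbbbaaaa999Nf3100
72 1111ed9999aaabNNNNNNNNdddddddNdNNNNbNbbaaa999de011
78 1007f999aaaabbNNNNNddddddddddddddNNNNNbbaaa999f611
84 011eN999aaabbNNNNNdddddNNNNddedddddNNNbbaaaa99Nf11
90 107f999aaaabNNNNddddedNNNNNNadedddddNNNNbaaaa99f70
96 11Ne99aaaabNNNNddddeaeNNNNNNfcNNeddddNN88789a99eN0
102 11ed999aaabNNNN9NNNNNaNNNNNNNNNNN78888a8777aa99Ne1
108 11fb99aaaNNNN9NNNNNNNNNNNNN6NNNNNN7888887777aa9af1
114 01f999aaabNNN8NNNNNNNNNNNN89NNNNNN78888877779a9af1
120 01eb9aaaaNNNN8NNNNNNNN9999997NNNNNN8888887778a9bf1
126 10ed99aaabNNN988NNNNN7N8999NNNNNNN88889887779a9Ne0
132 11be99aaaa9aN988896NNNNNN7NNNNN9989888888777799dd1
138 112a77777779Na8886NNNNNNNNNNNNNN898888888777798931
144 110887777778888887NNNNNNNNNNNNNN998888888777778810
150 01129777777888777777777777777777777777787777779401
156 11116977777788677777777777777777777777587777787011
162 01100887777787477777777777777777777887477777890001
168 01101188777887477777777777777777777777467778910011
174 01001118977776477777777777777777777777477789000011
180 11111000597776477777777777777777777777467970000001
186 1101010002997647777777777777777777777746a300000011
192 11011110000396477777777777777777777777450000000111
198 11110111001005467777777777777777777787450010000011
204 011111111001154677777777777777777777a7460110011117
210 1110101111110545777777777777777777777645000101018d
216 1111111011111545777622147777761226777645000111111a
222 11111111110104457772321477777612326776460001100001
```

The lip edge is now at row 148 and the pan behind it is empty. All five nuts lie in the bowl ahead of it. I'll lift clear and head to the rest.

```bash
python3 -m handwheel '[{"claw":0,"dx":0,"dy":0,"dz":-0.5,"turn":0},{"claw":0,"dx":0,"dy":0,"dz":-1.5,"turn":0},{"claw":0,"dx":0,"dy":0,"dz":-3,"turn":0},{"claw":0,"dx":0,"dy":0,"dz":-5,"turn":0},{"claw":0,"dx":0,"dy":0,"dz":-7,"turn":0},{"claw":0,"dx":0,"dy":0,"dz":-8,"turn":0},{"claw":0,"dx":0,"dy":0,"dz":-8,"turn":0}]' 20|tail -5; python3 -c "
from sm import *
nmap(r0=42,r1=228)
go((.5468,.0189,.235),-.219)"
```

```text
tool_pos: [0.484, 0.2005, 0.2972]
tool_rot: [0.989, 0.148, 0.001, -0.0]
ft_force: [-0.9, -0.1, -2.2]
opening: 0.0148
finger_force: 20.0
42 11111111111010011111011110110001110111000100110277
48 110101111010010010014aeffffffd83100111111110111100
54 100101111111101118fea9999999999cfd4101010101100111
60 001101110111111dea9999aaaaaa9a9999cf71111110011111
66 00001111111119fa99a9aaaaaaaaaaaaa999de310111110111
72 110001101011ec999aaaabNbNNbbbbbaaaa999f71011011111
78 01110111111ec99aaabbbNNNNNNNNNNNbbaaa99e8110011011
84 0111011011eb99aaabNNNNNdddddNNNNNNbaaa99e711111000
90 0101011117e9aaaaNNNNNddddNddddddNNNbbaa99f10111101
96 010111101f99aaaNNNNddddNNNNNeddddNNN87878cc0101111
102 111011117d99aaNNa899dNaNNNNN97888889777789f1110011
108 11111111cb9aabNN987NNNNNNNNNNNNN8888777779e3001010
114 11001111e99aabNN8NNNNNNNNNN8NNNNN888877779d9111001
120 11011111e99aaNNNaNNNNNN99N99NNNNN888877779d8011111
126 11011111e977778bN7NNNN7N7999NNNNN888887779a6100011
132 10111110677777888889NNNNNNNNNNN8998888777792111001
138 11110111297777888898NNNNNNNNNNN8998887777780110101
144 11101011187777788889NNNN79NNNN89988888777840101111
150 11010110119777777777777777777777777777777800111100
156 01011101103977677777777777777777777787579011111111
162 1101111100149747777777777777777777778748200011111b
168 110111111000284777777777777777777777774200001111ae
174 11111011111003477777777777777777777777440100111aef
180 1101111011111447777777777777777777777745100011aeff
186 1101110111111547777777777777777777777745100109efff
192 111111010001154777777777777777777777774500119effff
198 111110111101054677777777777777777777874611119edfff
204 11110011011015467777777777777777777788450010113dde
210 11111101111105457777777777777777777777451011111117
216 11111111111115457777221477777612257776451110001010
222 11111110111114457772221477777612227776460010111111
t=40.12 shift cm [ 0.74 19.2   6.13] turn 0.516
```

The bowl holds five nuts, clustered around (320,118), and the pan is empty. On to the rest.

```bash
python3 -m handwheel '[{"claw":0,"dx":0,"dy":2,"dz":0,"turn":0.05},{"claw":0,"dx":0.2,"dy":5,"dz":0,"turn":0.15},{"claw":0,"dx":0.4,"dy":9,"dz":0,"turn":0.27},{"claw":0,"dx":0.6,"dy":13,"dz":1,"turn":0.4},{"claw":0,"dx":0.7,"dy":17,"dz":3,"turn":0.5},{"claw":0,"dx":0.7,"dy":19.2,"dz":5,"turn":0.52},{"claw":0,"dx":0.7,"dy":19.2,"dz":6.1,"turn":0.52},{"claw":0,"dx":0.7,"dy":19.2,"dz":6.1,"turn":0.52}]' 20|tail -5; python3 -c "
from sm import *
nmap(r0=0,r1=228)
c=cam('wrist'); R0=np.array([.5468,.0189]);y=-.219;uu=np.array([np.cos(y),np.sin(y)]);vv=np.array([-uu[1],uu[0]])
print('rest px',[px(c,(*(R0+uu*x+vv*q),.009)).round(0).tolist() for x,q in ((.074,.066),(.074,-.066),(-.074,.066),(-.074,-.066))]); go((*R0,.16),y)"
```

```text
tool_pos: [0.5457, 0.0193, 0.234]
tool_rot: [0.994, -0.111, -0.002, -0.0]
ft_force: [0.5, -0.9, -2.0]
opening: 0.0147
finger_force: 20.0
0 NNNNNNNNNNNNNNN44444444449666565555566555589aaaa9a
6 NNNNNNNNNNNNNNN4455567799a666555555555555569aaaaaa
12 NNNNNNNNNNNNNNN8aaa99a9aa966668efffde555556aaaaaaa
18 NNNNNNNNNNNNNNNNaaaaaaaaa8666cfffffffd55555aaaaaaa
24 NNNNNNNNNNNNNNNNa9aa9aaaa9868fffffffffe5555a9a9aaa
30 NNNNNNNNNNNNNNNNN7aaaaaaaaa6dfffffffffd5665aaaaaaa
36 8NNNNNNNNNNNNNNNNN7aaaaaaa96bfffffffffe5666a9aaaa9
42 a8NNNNNNNNNNNNNNNNNaaaaaaa996fffffffff6566b9aaaaaa
48 a9a7NNNNNNNNNNNNNNN9aaaaaaa889fffffffb66a99aaaaaaa
54 999998NNNNNNNNNNNNN9aaaaaaaa6bc9beccca87aaaaaaaaaa
60 aaaaaa9NNNNNNNNNNNNaaaaaaaaaa65565569aaaaaaaaaaa9a
66 99a9aaa8NNNNNNNNNN9aaaa9aaaaaaaaaaaaaa999999999999
72 a99aaaaa9NNNNNNN5aaaaaaaa9999999999999999999988N55
78 a9aa9a99a999899aaa999999999999998N5422111111121221
84 aa9a9aaaaaa999999999875522221211111111111111111221
90 aaaa9999653221111111111111111111112111111111111111
96 11111111111112111111121111111111111111112111111111
102 1111111111121112121211111101111111111111211
[... 526 characters left out ...]
aaaaaaaaaaaaaaaabaa6ab111111111
168 111111111118ab6aaaaaaaaaaaaaaaaaaaaaaa68a101111121
174 111111111117aa6aaaaaaaaaaaaaaaaaaaaaaa69a111111111
180 111111111116b96aaaaaaaaaaaaaaaaaaaaaaa698111111111
186 211211111115b969aaaaaaaaaaaaaaaaaacaaa696111111111
192 221111110113N969aaaaaaaaaaaaaaaaaafbaa695111111111
198 221111111114f869aaaaaaaaaaaaaaaaabfeaa696111111111
204 322211111112f968aaaaaaaaaaaaaaaaaaeea9695111111121
210 332212111112f867aaaaaaaaaaaaaaaaaaaaa96a3111111111
216 433222211121f867aaa94426aaaaa92448aaa9692111111111
222 443322221122f867aaa44426aaaaa914449aa8692111111111
rest px [[264.0, 122.0], [386.0, 122.0], [271.0, 248.0], [379.0, 248.0]]
t=41.17 shift cm [0.08 0.05 7.49] turn -0.003
```

```bash
python3 -m handwheel '[{"claw":0,"dx":0,"dy":0,"dz":2.5,"turn":0},{"claw":0,"dx":0,"dy":0,"dz":4.8,"turn":0},{"claw":0,"dx":0,"dy":0,"dz":5.8,"turn":0},{"claw":0,"dx":-0.5,"dy":0,"dz":6.4,"turn":0},{"claw":0,"dx":-1.3,"dy":0,"dz":7.1,"turn":0},{"claw":0,"dx":-2.2,"dy":0,"dz":7.9,"turn":0},{"claw":0,"dx":-3.1,"dy":0,"dz":8.8,"turn":0},{"claw":0,"dx":-4,"dy":0,"dz":9.8,"turn":0},{"claw":0,"dx":-4.8,"dy":0,"dz":10.7,"turn":0},{"claw":0,"dx":-5.5,"dy":0,"dz":11.4,"turn":0},{"claw":0,"dx":-5.5,"dy":0,"dz":11.4,"turn":0}]' 5; python3 -c "
from sm import *
nmap(r0=0,r1=240)
c=cam('wrist'); R0=np.array([.5468,.0189]);y=-.219;uu=np.array([np.cos(y),np.sin(y)]);vv=np.array([-uu[1],uu[0]])
print('rest px',[px(c,(*(R0+uu*x+vv*q),.009)).round(0).tolist() for x,q in ((.074,.066),(.074,-.066),(-.074,.066),(-.074,-.066))]); o=env.get_obs();print((o['tool_pos'][:2]-R0)@uu)"
```

```text
clock: 42.55
tool_pos: [0.4918, 0.0311, 0.1207]
tool_rot: [0.994, -0.111, -0.001, 0.0]
ft_force: [-0.9, 0.0, -0.6]
opening: 0.015
finger_force: 5.0
0 11111111111111111101111111111111111111111111011101
6 11111111111111111111111111111111111111111111111111
12 11111111111111111111110011111111111111111111111111
18 11111110111110110111111111111111101111111111111111
24 11111111111111111111111101111111111111111111111111
30 23333333344444444444555555555665666666666666677777
36 efffffffffffffffffffffffffffffffffffffffffffffffff
42 ceefffffffffffffffffffffffffffffffffffffffffffffbe
48 9f9fffffffffffffffffffffffffffffffffffffffffffffaf
54 8f9fffffffffffffffffffffffffffffffffffffffffffff9f
60 5fafffffffffffffffffffffffffffffffffffffffffffff8f
66 3fbfffffeeeeeeeeeeeeffffffffffffffffffffffffffff9f
72 2fNfffffeeeeeeeeeeeeeeeeeeeeeeeeffffffffffffffffbf
78 1fefffffeeeeeeeeeeeeeeeeeeeeeeeeeeeeeeeeeeeeefffNf
84 1eeeffffbdeeeeeeeeeeeeeeeeeeeeeeeeeeedeeeeee5ffedf
90 1dfNffffaaeeeeeeeeeeeeeeeeeeeeee988888deeeed5efeee
96 19faffff96dddddddddddeeeeeeeeeed8888888eeee75efNed
102 18f8ffff85ddddddeddddddeeda8888d
[... 620 characters left out ...]
a40
174 11198aaaa76556787878887787888888888888875558aa7a20
180 10099aaaa9755577787777777778778778878885555cba7a11
186 111799aaaa755578888888888888888888888885555faa8a11
192 010598aaaa655567777777777777777777787775557faa8900
198 1103a7aaaa96556666666666666666666666666555bfaa9900
204 1112a7aaaaa6556677667667666666777777777655bda99800
210 2111a7aaaaa6566666666666688866666667667756afa99700
216 1221a8aaaaa8567676663314677765133566766757aaa8a500
222 122198aaaaaa888888833314888887133378888889aaa8a411
228 22222221211211111123321678887812333111111111111111
234 22222222111111111123311578887811332111111111111111
rest px [[222.0, 33.0], [426.0, 32.0], [240.0, 245.0], [409.0, 244.0]]
-0.05577161966403758
```

The pan is inside the rest with its lip at about rows 66–80, and the rest's front edge is at row 33. I'll release, wait, then lift straight up and check.

```bash
python3 -m handwheel '[{"claw":0.3,"dx":0,"dy":0,"dz":0,"turn":0},{"claw":0.3,"dx":0,"dy":0,"dz":0,"turn":0},{"claw":0.6,"dx":0,"dy":0,"dz":0,"turn":0},{"claw":1,"dx":0,"dy":0,"dz":0,"turn":0},{"claw":1,"dx":0,"dy":0,"dz":0,"turn":0},{"claw":1,"dx":0,"dy":0,"dz":0,"turn":0},{"claw":1,"dx":0,"dy":0,"dz":-1,"turn":0},{"claw":1,"dx":0,"dy":0,"dz":-4,"turn":0},{"claw":1,"dx":0,"dy":0,"dz":-9,"turn":0},{"claw":1,"dx":-2,"dy":0,"dz":-14,"turn":0},{"claw":1,"dx":-4,"dy":0,"dz":-18,"turn":0},{"claw":1,"dx":-4,"dy":0,"dz":-18,"turn":0}]' 5; python3 -c "
from sm import *
c=cam('wrist');np.savez('w7.npz',K=c[0],R=c[1],t=c[2]);im=env.read_camera('wrist');cv2.imwrite('pics/w7.png',im[:,:,::-1])
cv2.imwrite('pics/sd7.png',env.read_camera('side')[:,:,::-1]);cv2.imwrite('pics/sc7.png',env.read_camera('scene')[:,:,::-1])
nmap(r0=30,r1=230,dr=5,dc=3,c0=250,c1=400)
R0=np.array([.5468,.0189]);y=-.219;uu=np.array([np.cos(y),np.sin(y)]);vv=np.array([-uu[1],uu[0]])
print('rest px',[px(c,(*(R0+uu*x+vv*q),.009)).round(0).tolist() for x,q in ((.074,.066),(.074,-.066),(-.074,.066),(-.074,-.066))])"
```

```text
clock: 44.1
tool_pos: [0.4542, 0.0401, 0.3052]
tool_rot: [0.994, -0.111, 0.004, -0.001]
ft_force: [0.8, 0.1, 0.1]
opening: 0.0917
finger_force: 0.0
30 11111111111101111111111111111111111111111111111111
35 11111111111111111111111111111111111111111111111101
40 11110111101111111111111111111111111111111111111111
45 1111117fffffffffffffffffffffffffffffffffff71111111
50 1111115fffffffffffffffffffffffffffffffffff71111111
55 1111114fffffffffffffffffffffffffffffffffff61111111
60 1111113ffffffffffffffffeffffefffffffffffff51111111
65 1111113fefffffffffffffffffffffffffffffffff31111111
70 1111112feffffdffffffffffffffffffffffafffff21111111
75 1111111eeffffbefffffffffffffffffffff7fffef21111111
80 1111111eeffffbcfffffffffffffffffffff6fffef21111111
85 1111111eeffffdaffffffffffffffffffffe7fffee11111111
90 1111111Nefffff9ffffffffffffecafffffe8fffde11111111
95 1111111aefffff8ffffffffffdc999affffaafffde11111111
100 1111111aefffff9fffffe99999e9999afff7dfffde11111111
105 11111119ffffffd99999999999cb9999fff6efffee11111111
110 11111117edcbbb779999999999999999cff6ffffeN11111111
115 11100003aabbbb7699999999999
[... 604 characters left out ...]
NN1111110001101111111111
175 10100010000000001010001NNNNN1111100010000001111111
180 01111110101010111111111NNNNN1111111010100111111111
185 11111111111010111111111NNNNN1111110110111111111111
190 11111111111101011111111NNNNN1111111100111111111111
195 11011111111100011111111NNNNN1111110101011111111111
200 11111111111111101111111NNNN11111111110101111111111
205 11111111111010120111111111111001000101011111111111
210 11111111111110001111111100000000100000011111111111
215 11111111111111000110100000011000000000001111111111
220 11111111111111100001100001010000000010100111111111
225 11111111111111111101100010101100011011010011111111
rest px [[272.0, 47.0], [378.0, 46.0], [277.0, 165.0], [373.0, 165.0]]
```

```bash
python3 - <<'E'
from h import *
from scipy.optimize import least_squares
np.set_printoptions(precision=4,suppress=True)
d=np.load("w7.npz");c=(d['K'],d['R'],d['t']); im=cv2.imread("pics/w7.png"); g=cv2.cvtColor(im,cv2.COLOR_BGR2GRAY).astype(int)
for r in range(62,140,6): print(r,' '.join('%d'%x for x in g[r,284:300]),'|',' '.join('%d'%x for x in g[r,350:364]))
print('handle',[(r,g[r,326]) for r in range(194,208,2)])
R0=np.array([.5468,.0189])
def X(p,q):
    x,z=np.cos(p[3])*q[0]+np.sin(p[3])*q[2],-np.sin(p[3])*q[0]+np.cos(p[3])*q[2]
    cy,s=np.cos(p[2]),np.sin(p[2]); return [p[0]+cy*x-s*q[1],p[1]+s*x+cy*q[1],p[4]+z]
obs=[((289,69),(.045,.044,.005)),((359,69),(.045,-.044,.005)),((295,134),(-.045,.0375,.038)),((354,134),(-.045,-.0375,.038)),((325.5,203),(-.114,0,.1))]
for fix in (0,1):
    f=lambda p:np.concatenate([np.ravel([px(c,X(p,q))-o for o,q in obs]),[1e4*(p[4]-.004)] if fix==0 else [1e4*(p[4]-.004),1e4*p[3]]])
    r=least_squares(f,[.54,.02,-.2,0,.004]); print(r.x,r.fun.round(1),'dist from rest mm',np.hypot(*(r.x[:2]-R0))*1e3)
E
```

```text
62 253 253 253 253 253 253 253 252 252 252 252 253 252 252 252 252 | 253 253 253 253 253 252 253 253 253 253 253 253 253 253
68 253 253 253 253 253 253 250 245 243 243 243 243 243 243 243 243 | 245 245 244 244 245 245 245 245 245 246 248 252 253 253
74 253 253 253 253 253 252 242 205 210 235 244 246 245 246 246 246 | 245 246 245 246 245 246 246 244 228 177 216 249 253 254
80 253 253 253 253 253 252 240 166 130 187 240 246 246 246 246 246 | 248 248 248 248 248 248 245 229 155 118 179 243 253 254
86 253 253 253 253 253 253 247 191 132 142 210 243 247 247 247 247 | 248 248 248 248 248 243 225 169 117 124 204 251 254 254
92 253 253 253 254 253 253 250 218 159 124 176 240 248 248 249 249 | 249 249 249 249 248 241 187 120 122 178 236 253 254 254
98 254 254 254 254 254 254 253 245 202 165 140 188 241 248 247 248 | 249 249 250 249 242 194 129 104 145 224 250 254 254 254
104 254 254 254 254 254 254 253 250 225 203 144 158 229 248 250 250 | 251 251 251 250 237 170 107 114 185 245 253 254 254 254
110 253 253 252 251 247 239 229 217 183 158 136 109 118 148 153 154 | 251 250 245 219 177 132 102 1
[... 256 characters left out ...]
0 254 254 254 254 254
128 183 182 181 182 182 182 181 182 181 169 140 112 95 95 119 141 | 156 158 142 109 95 111 140 163 178 182 182 180 181 181
134 180 180 180 182 180 182 181 180 180 180 166 132 113 112 117 127 | 137 135 125 115 111 116 138 170 181 182 183 181 182 180
handle [(194, np.int64(89)), (196, np.int64(85)), (198, np.int64(85)), (200, np.int64(79)), (202, np.int64(61)), (204, np.int64(30)), (206, np.int64(24))]
[ 0.5524  0.0187 -0.2139  0.11    0.004 ] [ 0.9 -1.2 -0.6 -1.8 -1.3  3.2  1.6  2.6 -0.4 -2.5 -0. ] dist from rest mm 5.605508068308209
[ 0.5556  0.018  -0.2138  0.      0.004 ] [ 0.3 -4.5 -0.2 -5.2 -0.9  4.   1.1  3.5 -0.4  2.3 -0.3  0. ] dist from rest mm 8.834631231701563
```

```bash
python3 - <<'E'
from h import *
g=cv2.imread("pics/w7.png",0).astype(int); print('lip',g[60:72,315].tolist(), g[60:72,335].tolist())
s=cv2.imread("pics/sd7.png").astype(int); d=s[...,2]-s[...,0]; g=s.sum(2)//3
# bin interior in the side view: saturation ratio separates nuts from wood
for r in range(285,365,3): print(r,''.join('%x'%min(15,int(15*d[r,q]/max(60,s[r,q,2]))) for q in range(290,412,2)))
E
```

```text
lip [253, 252, 252, 250, 242, 239, 239, 243, 243, 244, 244, 245] [252, 253, 251, 244, 239, 239, 242, 243, 244, 244, 244, 245]
285 2233233332333333434676666666666767767666666766666666552222222
288 3332324433333344366666767666676666766666766666666666665422222
291 3333333333343336666676667666666767666667666666666666676552222
294 2232334343434666676767677766666666676666666766666766667765622
297 2423333343466667676776766766666677766666666766676676666666563
300 3334333347667666676676767676767676655667676666666666676666666
303 4233335766767677766766666677676655555567677765666666666666666
306 3333666677777766676667676766555555555566665666666667666666666
309 3366666767676676666676665555555555555556666666667666766676666
312 7556767767766776667666555555555555556666666666776666666666666
315 6666776667666676656555555555555566666665557666666666766666666
318 6767676777666665555555555555666666665555566766676666666666666
321 6676766666655555555555556666666566555567666767766676766666666
324 6776766655555555555666666666555655556666676667666766766666666
327 7666655555555555566666665655556556666667667777766666666666665
330 5555555555555666666655556556666666666777666676766666666666664
333 5556555556666666655665556666666766776666776666667666666662222
336 5655565666666555565566666777676666766676666676666667666663222
339 6566666665555565566666667766666767676666766667666666666323222
342 7556665555555666666666567666677666666666766666676666323322222
345 7765655556666666665555666667677776676676666776764233323322322
348 6765566666666655555566666676767776766666666663232223322223222
351 4777556666666555566666767666666677776676653232323323222323322
354 3377755665566666666676776766666667676752333334332232222222222
357 3236776565666655557776766676677676643233343223222232231222222
360 2333776556555555776666666676776642334322322322333222212232232
363 2223376665555567767666677766532222323232222221222222221222222
```

The lip edge is at row 63.5, which matches the flat prediction of 64.5, so the scoop lies flat 6–9 mm from the middle of the rest. Last check: count the nuts in the bin from above.

```bash
python3 -m handwheel '[{"claw":1,"dx":0,"dy":5,"dz":-1,"turn":-0.1},{"claw":1,"dx":0,"dy":10,"dz":-2,"turn":-0.2},{"claw":1,"dx":-1,"dy":16,"dz":-3,"turn":-0.37},{"claw":1,"dx":-1,"dy":22,"dz":-3,"turn":-0.37},{"claw":1,"dx":-1,"dy":28,"dz":-3,"turn":-0.37},{"claw":1,"dx":0,"dy":31,"dz":-3,"turn":-0.37},{"claw":1,"dx":0,"dy":31,"dz":-3,"turn":-0.37},{"claw":1,"dx":0,"dy":31,"dz":-3,"turn":-0.37},{"claw":1,"dx":0,"dy":31,"dz":-3,"turn":-0.37}]' 5|head -3; python3 -c "
from sm import *
im=env.read_camera('wrist');cv2.imwrite('pics/w8.png',im[:,:,::-1]);g=im[...,0].astype(int)
c=cam('wrist');q=[px(c,(*(b+u*x+v*y),.006)).round(0).astype(int).tolist() for x,y in ((.0955,.052),(.0955,-.052),(-.0955,.052),(-.0955,-.052))];print(q)
r0,r1=max(0,q[0][1]-12),q[2][1]+14
for r in range(r0,r1,4): print(r,''.join('%x'%(g[r,k]//16) for k in range(min(q[0][0],q[2][0])-12,max(q[1][0],q[3][0])+14,2)))"
```

```text
clock: 45.42
tool_pos: [0.3854, -0.2614, 0.3308]
tool_rot: [0.997, 0.074, -0.0, -0.0]
[[312, -3], [393, -3], [314, 148], [385, 148]]
0 266798fbceffffdbefffffffffffffffffffffcaaa9aaa98766666
4 256798fcaeffffdbdfffffffffffffffffffffffffffdda7766666
8 256688fccbeeeeebcffffffffffdccdddddeffffffffffc7766666
12 256678ffaaaeedd9dffffffffecdedfffeeddeffffffffc7766666
16 256668ffdaaaacadffffffffd9ceeffffffedcffffffffc7766666
20 256667fffffebadffffffffffc89bcdeffecdcffffffff87766666
24 266667ffffffffffffffffffffb888999888cfffffffff97666666
28 267667fffffffffffffffffffffffb889cffffffffffff87666666
32 256767effffffffffffffffffffffffffffffffffffffe77666677
36 257777ffffffffffffffffffffffffffffffffffffffff77666677
40 257777fffffffffffffffffffffffffffffffffffffffe77666787
44 257877effffffffffffffffffffffffffffffffffffffc77666788
48 158888fffffffffffffffffffffffffffffffffffffffc77666888
52 158888fffffffffffffffffffffffffffffffffffffffb77667887
56 158887fffffffffffffffffffffffffffffffffffffff876667888
60 248997fffffffffffffffffffffffffffffffffffffff977668898
64 2499a8fffffffffffffffffffffffffffffffff
[... 723 characters left out ...]
8999bbbbcbccbbbaabcbbbbcefffffffffffffffc77ceea2121
120 1149999bbbbcbccbbbaabcbbbbaaefcbcedabbbcbcd977ded71212
124 1139999bbbbcbccbbbaabcbbbbaaaabbbbabbbbbbcd877bed42122
128 1139aa9bbbccbccbbbaabcbbbbaaabbbbbaabbbbbcc878dec22111
132 1129aa9bbbbcbccbbbaabcbbbbaaabbbbbabbbbbbcc77aef811112
136 113aba9bbbbcbccbbbaabcbbbbaaabbbbbabbbbbccc77bff611111
140 112aa99bbbbcbccbbbaabbbbbbaaabbbbbabbbbbccb78efe211112
144 1028aa9bbbbcbccbbbabbbbbbbaaabbbbbabbbbbccb79efa211211
148 1128aa9bbbbbbbbbbbbbbbbbbbbbbbbbbbbbbbbbbbb7cff7112221
152 1116aa9aaaaaaaaaaaaaaaaaaaaaaaaaaaaaaaaaaaa8cfe3111112
156 111111111111111111111111111110111111111111121222112221
160 127111111111111111111111111111111111651111111111111121
```

The bin floor shows exactly three nuts, at about (324,8), (364,18) and (378,96), and the bowl has five, so all eight are accounted for. Handing in.

```bash
python3 -c "
from workcell import env
print(env.close_job())"
```

```text
the job is handed in; nothing more can be done
None
```

The job is handed in, and `close_job()` gave no verdict: my last camera checks showed five walnuts in the porcelain bowl, the other three in the bin, and the scoop flat on its rest 6–9 mm from the middle, finished at about 45 s of 67 despite one early drop of the empty scoop that I recovered; I didn't re-check the mill and tealight at the end.

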